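# Set out a repair kit in its nests and kit box

## Robot

A 6-joint arm with a two-finger parallel gripper is mounted at the origin on a cart in front of the work surface, level with it; the furniture and walls round the work are solid. World frame = base frame: x ahead of the robot, y to its left, z up, the work surface at z = 0. Lengths are in m, angles in degrees, forces in N, time in s.
With the tool pointing down it reaches from about 0.4 to 0.825 m from the base axis. Payload 7 kg.
Tool frame: the origin (TCP) lies at the very end of the fingers, on their centre line; the grasp point (between the pads) lies 19 mm behind it; z points along the fingers, y is the direction in which the jaws open and shut (so a half turn about z gives the same grasp; the last joint's range is limited). The gripper opens to 88 mm and grips with 3 to 60 N. Pads are 19 mm wide; open, the fingers measure 130 mm over their backs; the gripper's body (78 mm by 193 mm) begins 47 mm behind the grasp point.
Start: joints at [92.538, 20.546, 0.682, 0, -70.136, -16.507], TCP at [0.163, 0.655, 0.187] pointing down, gripper open.
Joint ranges: [-176.03, 176.03], [-82.01, 121.73], [-58.28, 71.71], [-173.87, 95.51], [-174.79, -0.11], [-173.66, 173.66]. Speed limits (degrees/s): [136.94, 136.94, 172.46, 180, 180, 180].

## Interface

Orientations are given as [roll, pitch, yaw] about the fixed x, y, z axes, in that order (R = Rz(yaw) Ry(pitch) Rx(roll)).
In Python, from plant import ctrl gives the robot as it stands.
- The arm moves only by the tool move_arm, never from a script. Its argument "increments" is a list of rows, each a list of 2 entries, a list of its own where there are three numbers: the shift along the world's x, y, z in mm, then the turn about the world's z in rad. A call has exactly 8 rows; each row shifts and turns the pose as measured when the row begins; what a row does not reach is not made up. A row lasts 1/10 s, in which the tool goes at most 50 mm and 8.59 degrees, less where a joint would pass 70% of its speed; a pose out of reach is approached as far as the arm can. A call with a gripper value outside its range is refused whole. "jaw" is the gripper command: -1 is shut, 1 is fully open, values between are in proportion, set as the call begins (left out, the last holds). The fingers move at their own pace and stop on an object; the grip force is fixed at half the most. Time passes only in rows, so rows that do not move let the fingers close, or fill a call up. It gives the time, the measured TCP pose, the force and the opening at its end, in the units of the state.
- ctrl.get_obs(): the state, without advancing time (a new reading comes with each control period).
- ctrl.snapshot(name): name is "side" or "top" or "wrist"; returns a dict with "color" (420x560x3 uint8, red, green, blue), "fx", "fy", "cx", "cy" (pixels), "R" (3x3) and "t" (3): a world point X has camera coordinates R X + t. Camera axes: x right, y down, z forward; pixel columns grow to the right and rows downward; lengths in m; the calibration is good to about 2 mm. A picture is of the moment at which its call begins. There is no depth.
- ctrl.close_job(): hands the job in, once; it reports no verdict.
The state is a dict: "clock": time; "joint_pos": joint angles; "qvel": joint speeds; "tau": joint torques, N m; "tool_pos": TCP position; "orientation": TCP orientation; "force": force on the tool from outside, world axes, zero at the start; "moment": the same for the moment, N m; "opening": finger opening in m.
Only numpy, scipy, OpenCV 4.12 (cv2) and the standard library are available. Lean on these libraries where they do the work, as an engineer would, in place of code of your own. Each camera call takes 0.05 s, during which the arm holds its last target.

## Task

Put the repair kit away: lay the bearing, the shaft collar and the shackle each flat in the plywood nest whose recess is made for it. Pack the other two parts in the grey kit box: the T-bracket lies flat on the box floor with its web up and its foot along the box, and the spacer block stands upright on the bracket's foot beside the web, inside the box, so mind the order.

Things in the scene. Friction and masses are not known exactly. Their poses are not given: they have to be found in the camera images.
- bearing: ball bearing, a bright steel disc with a hole, outside diameter 52 mm, 15 mm high, about 0.12 kg, lying flat on the table. Origin: centre of its underside; z up along its axis
- shackle: grey bow shackle with screw pin, lying flat, 68 x 65 mm overall, 18 mm high, about 0.06 kg. Origin: on the table under the middle of its outline; z up. The pin lies along x at y = -24 mm, the round bow is toward +y. The two legs run along y between y = -20 and +10 mm, their outer faces at x = -21 and x = +31 mm: 52 mm across the legs, centred on x = +5 mm, solid from 2 to 15 mm high
- collar: shaft collar, a plain steel ring, outside diameter 32 mm, bore 15 mm, 16 mm high, 0.07 kg, lying flat. Origin: centre of its underside; z up along its axis
- tee_bracket: steel bracket like an upside-down T: a flat foot 96 (x) x 50 (y) x 8 mm with an upright web 10 mm thick (x) and 50 mm wide (y) across its middle, top of the web 48 mm above the underside; 0.28 kg. It balances when pinched by the web. Origin: centre of the underside of the foot; z up, x along the foot
- spacer_block: aluminium block standing upright with a dark hole mark on top, 28 (x) x 44 (y) x 30 (z) mm, 0.11 kg. Origin: centre of its underside
- bearing_nest: flat square plywood plate fixed to the table, 96 x 96 x 12 mm, with a round 68 mm wide recess, 5 mm deep, in the middle of its top and a dark drawn 52 mm ring silhouette on the recess floor. Origin: centre of its underside; z up, x and y along its sides. The recess floor is 7 mm above the origin and 5 mm below the plate's top.
- collar_nest: flat square plywood plate fixed to the table, 76 x 76 x 12 mm, with a round 48 mm wide recess, 5 mm deep, in the middle of its top and a dark drawn 32 mm ring silhouette on the recess floor. Origin: centre of its underside; z up, x and y along its sides. The recess floor is 7 mm above the origin and 5 mm below the plate's top.
- shackle_nest: flat square plywood plate fixed to the table, 108 x 108 x 12 mm, with a 84 x 84 mm square recess, 5 mm deep, in the middle of its top and a dark drawn shackle silhouette on the recess floor. Origin: centre of its underside; z up, x and y along its sides. The recess floor is 7 mm above the origin and 5 mm below the plate's top. Which way round the shackle lies in it does not matter, as long as it lies flat in the recess (its x along one of the plate's sides)
- kit_box: low open grey plastic box fixed to the table, outside 122 (x) x 76 (y) x 20 mm, walls and floor 5 mm thick, so inside 112 x 66 mm and 15 mm deep (rim 20 mm, inner floor 5 mm above the table). Origin: centre of its underside, 5 mm below the inner floor; x along its length, z up. With the bracket's foot on its floor along x, the block fits on the foot on either side of the web, its 44 mm side along the web
Things that resemble listed ones, but are neither listed nor needed, are in the scene too. Of the things that look like the spacer_block, take the one that is farthest from the robot's base at the start.

How it is judged (in metres and radians):
At the end, for the whole second after the job is handed in: Bearing, collar (centres within 11 mm) and shackle (14 mm) lie flat on their recess floors; the bracket flat on the box floor, within 14 mm of its middle, along it to 0.3 rad; the block upright on the foot, within 46 mm of the box middle along it and 16 mm across; all released and at rest (horizontal distance between bearing and bearing_nest below 0.011 m and z of bearing in the frame of bearing_nest between 0.004 and 0.01 m and angle between each of bearing, collar, shackle, tee_bracket, spacer_block's own z axis and vertical below 0.12 rad and horizontal distance between collar and collar_nest below 0.011 m and z of collar in the frame of collar_nest between 0.004 and 0.01 m and horizontal distance between shackle and shackle_nest below 0.014 m and z of shackle in the frame of shackle_nest between 0.004 and 0.01 m and horizontal distance between tee_bracket and kit_box below 0.014 m and z of tee_bracket in the frame of kit_box between 0.002 and 0.008 m and angle between the x axis of tee_bracket and the x axis of kit_box, either way round below 0.3 rad and z of spacer_block in the frame of tee_bracket between 0.006 and 0.011 m and x of spacer_block in the frame of kit_box between -0.046 and 0.046 m and y of spacer_block in the frame of kit_box between -0.016 and 0.016 m and linear speed of each of bearing, shackle, collar, tee_bracket, spacer_block below 0.02 m/s and angular speed of each of bearing, shackle, collar, tee_bracket, spacer_block below 0.2 rad/s); the robot touches nothing.
It also fails if it takes over 109 s, if anything falls off the work surface, if the arm or the gripper's body presses on something with over 40 N, if the wrist force passes 120 N, or if a joint passes its speed limit or range.

## Working session

There is one attempt and no reset: what is moved stays moved. The work goes in short steps, Python scripts to look and compute and a tool call to move; the robot and the scene stay as the last step left them, time stands still between calls to the robot, and variables do not carry over. Pictures are saved under pics/ and viewed, and the job is handed in when it is done.

Besides the shell and the picture viewer there is one more tool, called after "Request:" in YAML: its name, and indented under it one key for each argument. move_arm: Moves the arm, as the interface text tells. Its arguments: {"type":"object","properties":{"increments":{"type":"array","items":{"type":"array"}},"jaw":{"type":"number"}},"required":["increments"]}

```bash
mkdir -p pics && ls && python3 - <<'E'
from plant import ctrl
import cv2
o=ctrl.get_obs(); print({k:o[k] for k in ('clock','tool_pos','orientation','opening','force')})
for n in ('side','top','wrist'):
    s=ctrl.snapshot(n); cv2.imwrite(f'pics/{n}0.png',s['color'][:,:,::-1]); print(n,s['fx'],s['fy'],s['cx'],s['cy'],s['R'],s['t'])
E
```

```text
pics
{'clock': 0.0, 'tool_pos': array([0.1628343 , 0.65450339, 0.1862139 ]), 'orientation': array([ 1.79905951e+02, -6.84935782e-03, -1.39776724e+01]), 'opening': 0.0872363980659847, 'force': array([-0.11343798, -0.89981946, -0.88347403])}
side 532.0134184761215 532.0134184761215 275.8534336700024 211.9796051667218 [[-0.97605897 -0.21745428 -0.00474617]
 [-0.08406603  0.39728184 -0.91383808]
 [ 0.20060357 -0.89156087 -0.40605102]] [0.43817677 0.04621738 1.29516327]
top 523.6324102453426 523.6324102453426 285.92698699220944 204.6304490616177 [[ 0.0321285  -0.99947526 -0.00411912]
 [-0.97692952 -0.03053266 -0.2113681 ]
 [ 0.21113142  0.01081503 -0.97739785]] [0.01162954 0.45833854 1.27618881]
wrist 323.224879952193 323.224879952193 282.88884172105344 205.54771596669457 [[-2.41180020e-01 -9.70480179e-01  6.48496432e-04]
 [-9.24344279e-01  2.29917982e-01  3.04508416e-01]
 [-2.95668483e-01  7.28419117e-02 -9.52509425e-01]] [ 0.67436183 -0.03795172  0.39060873]
```

View pics/top0.png

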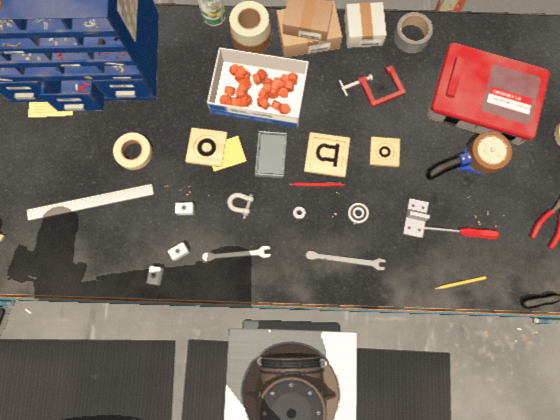

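View pics/side0.png

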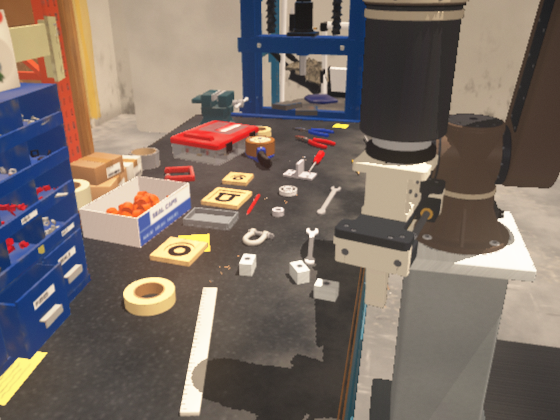

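View pics/wrist0.png

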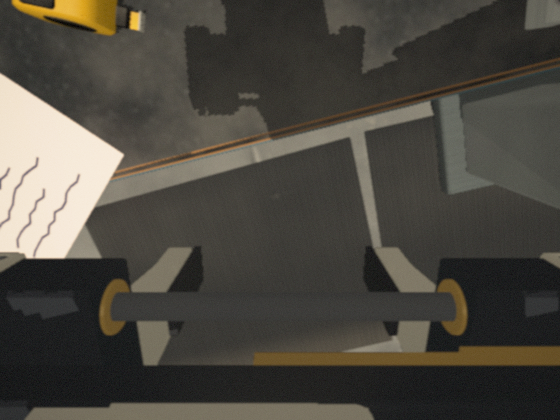

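```bash
cat > h.py <<'E'
import numpy as np, cv2
from plant import ctrl
def cam(n): return ctrl.snapshot(n)
def bp(s,u,v,z):
    d=np.array([(u-s['cx'])/s['fx'],(v-s['cy'])/s['fy'],1.0]); R=s['R'];t=s['t']
    c=-R.T@t; w=R.T@d; k=(z-c[2])/w[2]; return (c+k*w)
def pj(s,X):
    p=s['R']@np.array(X)+s['t']; return s['fx']*p[0]/p[2]+s['cx'], s['fy']*p[1]/p[2]+s['cy']
def crop(s,u0,v0,w,h,f,name,grid=10):
    im=s['color'][v0:v0+h,u0:u0+w,::-1]; im=cv2.resize(im,None,fx=f,fy=f,interpolation=cv2.INTER_CUBIC)
    for k in range(0,w):
        if (u0+k)%grid==0:
            cv2.line(im,(k*f,0),(k*f,6),(0,255,255),1)
            if (u0+k)%(grid*2)==0: cv2.putText(im,str(u0+k),(k*f+2,12),0,0.35,(0,255,255),1)
    for k in range(0,h):
        if (v0+k)%grid==0:
            cv2.line(im,(0,k*f),(6,k*f),(0,255,255),1)
            cv2.putText(im,str(v0+k),(8,k*f+4),0,0.35,(0,255,255),1)
    cv2.imwrite('pics/'+name,im)
E
python3 - <<'E'
from h import *
s=cam('top')
crop(s,140,120,160,120,5,'t_a.png'); crop(s,270,120,160,120,5,'t_b.png'); crop(s,135,180,130,110,5,'t_c.png')
for u,v in [(280,300),(184,208),(178,251),(155,275),(206,147),(271,154),(327,154),(385,151),(240,204),(299,212),(358,212),(416,218)]:
    print(u,v,bp(s,u,v,0.01).round(3))
E
```

```text
280 300 [0.221 0.034 0.01 ]
184 208 [0.449 0.292 0.01 ]
178 251 [0.336 0.299 0.01 ]
155 275 [0.273 0.353 0.01 ]
206 147 [0.617 0.245 0.01 ]
271 154 [0.603 0.071 0.01 ]
327 154 [ 0.607 -0.078  0.01 ]
385 151 [ 0.621 -0.233  0.01 ]
240 204 [0.464 0.146 0.01 ]
299 212 [ 0.448 -0.008  0.01 ]
358 212 [ 0.452 -0.161  0.01 ]
416 218 [ 0.441 -0.311  0.01 ]
```

View pics/t_a.png

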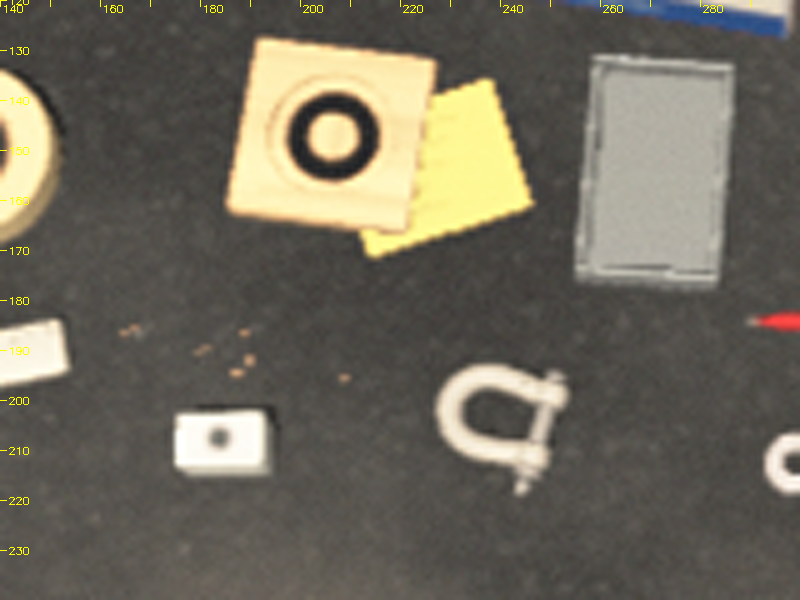

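View pics/t_b.png

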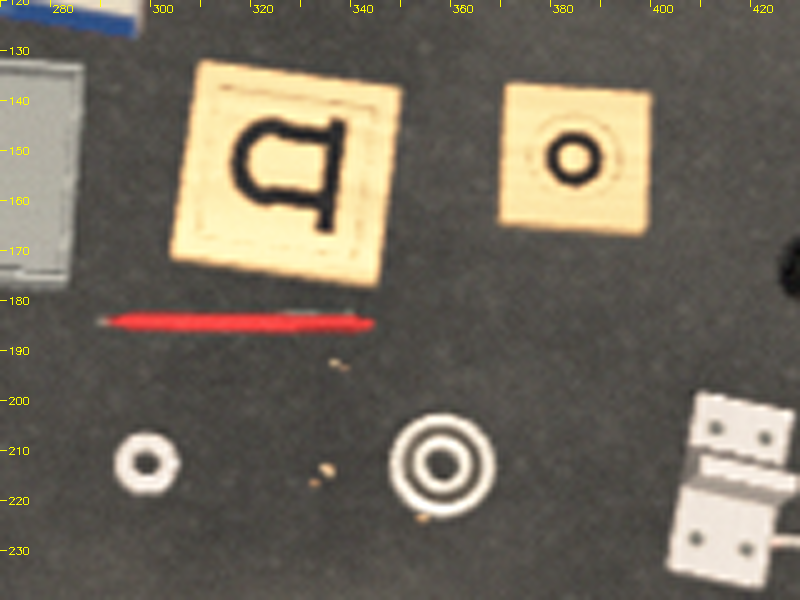

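View pics/t_c.png

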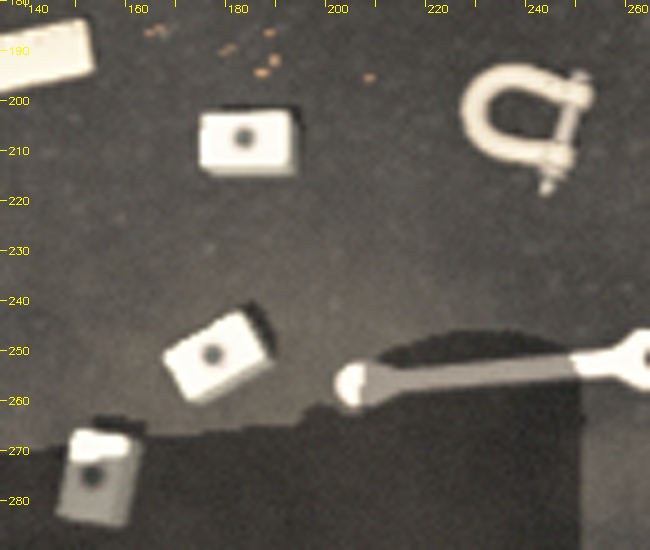

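```bash
python3 - <<'E'
from h import *
s=cam('top')
crop(s,395,185,50,60,10,'t_tee.png'); crop(s,220,180,60,50,12,'t_sh.png'); crop(s,245,120,55,65,9,'t_box.png'); 
s=cam('side'); crop(s,60,120,280,200,3,'s_a.png',20)
E
```

```text
(no output)
```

View pics/t_tee.png

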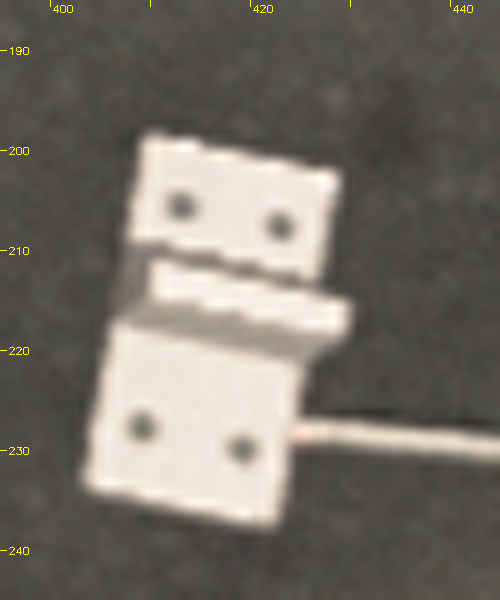

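View pics/t_sh.png

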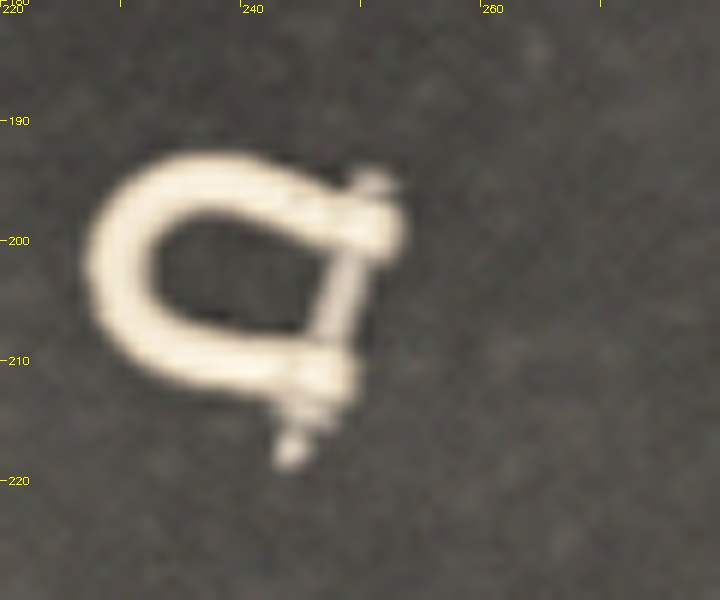

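View pics/t_box.png

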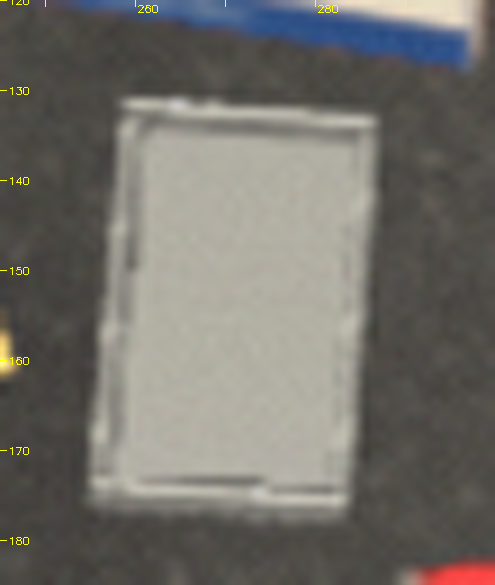

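View pics/s_a.png

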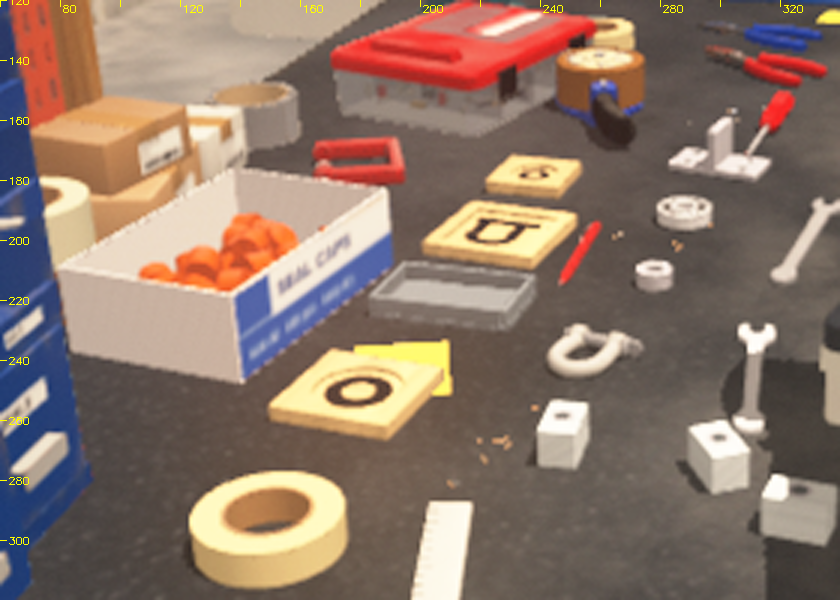

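```bash
cat > fit.py <<'E'
from h import *
from scipy.optimize import least_squares
s=cam('top')
def un(u0,v0,f,P): return [(u0+(x+.5)/f-.5, v0+(y+.5)/f-.5) for x,y in P]
def fit(name,M,px,g):
    # M model pts (3d) ; px observed
    def r(p):
        c,q=np.cos(p[2]),np.sin(p[2])
        return np.ravel([np.subtract(pj(s,(p[0]+c*m[0]-q*m[1],p[1]+q*m[0]+c*m[1],m[2])),o) for m,o in zip(M,px)])
    o=least_squares(r,g); print(name,(o.x[:2]*1000).round(1),'yaw',np.degrees(o.x[2]).round(1),'rms px',np.sqrt(np.mean(o.fun**2)).round(2))
    return o.x
def rect(a,b,z): return [(a/2,b/2,z),(a/2,-b/2,z),(-a/2,-b/2,z),(-a/2,b/2,z)]  # order: TL,TR,BR,BL in image
E
python3 - <<'E'
from fit import *
fit('bnest',rect(.096,.096,.012),un(140,120,5,[(258,38),(437,62),(406,233),(227,210)]),[.6,.2,0])
fit('snest',rect(.108,.108,.012),un(270,120,5,[(199,61),(402,87),(379,287),(171,260)]),[.6,-.1,0])
fit('cnest',rect(.076,.076,.012),un(270,120,5,[(506,82),(652,92),(648,235),(499,225)]),[.6,-.2,0])
fit('box',rect(.122,.076,.020),un(245,120,9,[(121,98),(378,118),(349,500),(91,490)]),[.6,.07,0])
fit('box in',rect(.112,.066,.005),un(245,120,9,[(140,128),(362,138),(335,484),(115,474)]),[.6,.07,0])
fit('tee foot',rect(.096,.050,.008),un(395,185,10,[(143,132),(342,175),(278,526),(83,488)]),[.44,-.3,0])
fit('tee web',rect(.010,.050,.048),un(395,185,10,[(152,261),(353,302),(345,338),(150,298)]),[.44,-.3,0])
fit('block',rect(.028,.044,.030),un(140,120,5,[(174,413),(266,410),(268,465),(175,467)]),[.44,.3,0])
for n,c,z,o in [('ring bn',(333,137),.007,(140,120,5)),('bearing',(442,464),.015,(270,120,5)),('collar',(147,462),.016,(270,120,5)),('ring cn',(574,159),.007,(270,120,5)),('blkhole',(219,437),.03,(140,120,5))]:
    u=un(*o,[c])[0]; print(n,(bp(s,*u,z)*1000).round(1))
a,b,c,d=[bp(s,*u,z)*1000 for u,z in zip(un(220,180,12,[(288,465),(376,180),(350,250),(328,335)]),[.009,.009,.009,.009])]
print('pin ends',a.round(1),b.round(1),np.degrees(np.arctan2(*(b-a)[1::-1])),c.round(1),d.round(1))
# shackle extents
S=un(220,180,12,[(85,265),(215,150),(245,393),(405,225),(355,380)])
for u in S: print((bp(s,*u,.009)*1000).round(1))
s2=cam('side')
for u,v in [(60+240/3,120+378/3),(60+392/3,120+258/3)]: 
    p=bp(s2,u,v,0); print('bin',p.round(3))
for z in (.05,.06,.07,.08,.09): print(z,bp(s2,60+233/3,120+300/3,z).round(3),bp(s2,60+389/3,120+190/3,z).round(3))
E
```

```text
bnest [617.4 244.8] yaw -6.1 rms px 0.2
snest [606.2 -78.5] yaw -6.0 rms px 0.56
cnest [ 619.2 -231.7] yaw -2.4 rms px 0.58
box [602.8  71.4] yaw -1.9 rms px 0.43
box in [606.1  71. ] yaw -1.7 rms px 0.58
tee foot [ 443.1 -311.1] yaw -10.7 rms px 0.29
tee web [ 443.  -311.2] yaw -10.1 rms px 0.14
block [446.5 288.3] yaw 4.2 rms px 0.51
ring bn [618.  245.1   7. ]
bearing [ 450.4 -160.5   15. ]
collar [446.4  -7.9  16. ]
ring cn [ 620.3 -231.5    7. ]
blkhole [447.4 289.3  30. ]
pin ends [426.7 135.4   9. ] [490.6 119.3   9. ] -14.148630923793975 [474.7 124.2   9. ] [455.7 128.1   9. ]
[469.6 181.8   9. ]
[496.2 154.8   9. ]
[442.3 145.5   9. ]
[480.7 112.5   9. ]
[445.9 121.8   9. ]
bin [0.719 0.234 0.   ]
bin [ 0.688 -0.012  0.   ]
0.05 [0.735 0.201 0.05 ] [ 0.702 -0.051  0.05 ]
0.06 [0.724 0.221 0.06 ] [ 0.692 -0.026  0.06 ]
0.07 [0.713 0.241 0.07 ] [ 0.682 -0.001  0.07 ]
0.08 [0.702 0.261 0.08 ] [0.672 0.023 0.08 ]
0.09 [0.691 0.28  0.09 ] [0.662 0.048 0.09 ]
```

Request:
move_arm:
  increments:
    - [[25,-42,0],-0.14]
    - [[25,-42,0],-0.14]
    - [[25,-42,0],-0.14]
    - [[25,-42,0],-0.14]
    - [[25,-42,0],-0.14]
    - [[25,-42,0],-0.14]
    - [[25,-42,0],-0.14]
    - [[25,-42,0],-0.14]
  jaw: 1

```text
clock: 1.2
tool_pos: [0.3633, 0.3133, 0.1853]
orientation: [-180.0, 0.0, -80.1]
force: [0.5, 0.4, -0.0]
opening: 0.0875
```

Request:
move_arm:
  increments:
    - [[21,-33,-5],-0.1]
    - [[21,-33,-5],-0.1]
    - [[21,-33,-5],-0.1]
    - [[21,-33,-5],-0.1]
    - [[21,-34,-5],-0.02]
    - [[0,0,-30],0]
    - [[0,0,-10],0]
    - [[0,0,0],0]

```text
clock: 2.0
tool_pos: [0.4744, 0.1349, 0.1221]
orientation: [-179.7, 0.4, -105.8]
force: [-1.4, 0.2, 0.4]
opening: 0.0876
```

```bash
python3 - <<'E'
from h import *
s=cam('wrist'); cv2.imwrite('pics/w1.png',s['color'][:,:,::-1])
s=cam('top'); cv2.imwrite('pics/top1.png',s['color'][:,:,::-1])
E
```

```text
(no output)
```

View pics/w1.png

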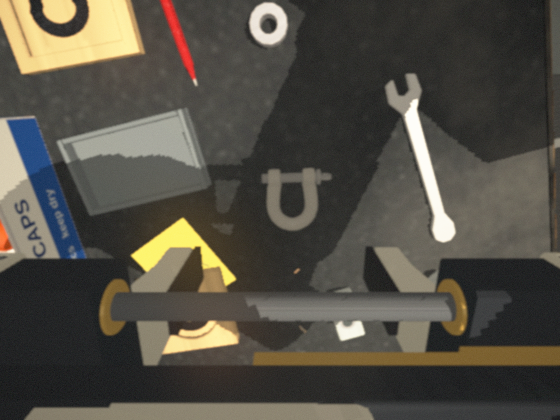

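View pics/top1.png

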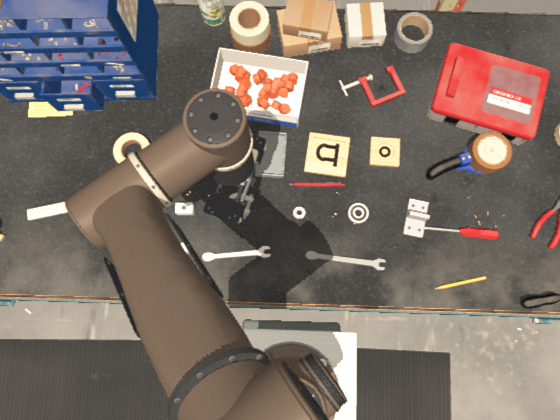

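```bash
python3 - <<'E'
from h import *
o=ctrl.get_obs(); print(o['joint_pos'],o['tool_pos'],o['orientation'],o['clock'])
s=cam('side'); cv2.imwrite('pics/s1.png',s['color'][:,:,::-1])
E
```

```text
[ 38.87473806   6.10408591 -27.47443857   0.06931341 -55.7935506
 -54.69407934] [0.47479822 0.13586716 0.12335917] [-179.5899706     0.47904054 -105.77897491] 2.1
```

View pics/s1.png

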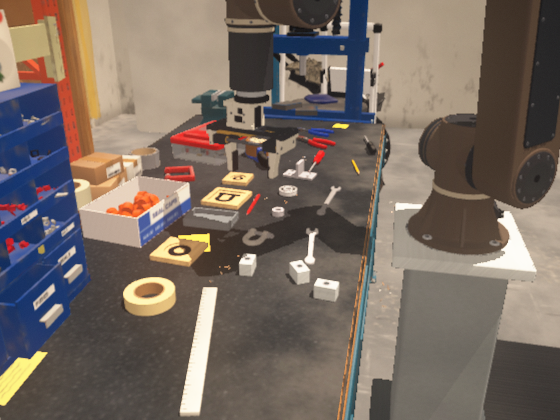

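```bash
python3 - <<'E'
from h import *
s=cam('wrist'); crop(s,230,140,130,110,6,'w_sh.png')
np.savez('w1.npz',**s)
print(ctrl.get_obs()['tool_pos'])
E
```

```text
[0.47517771 0.13648263 0.12394182]
```

View pics/w_sh.png

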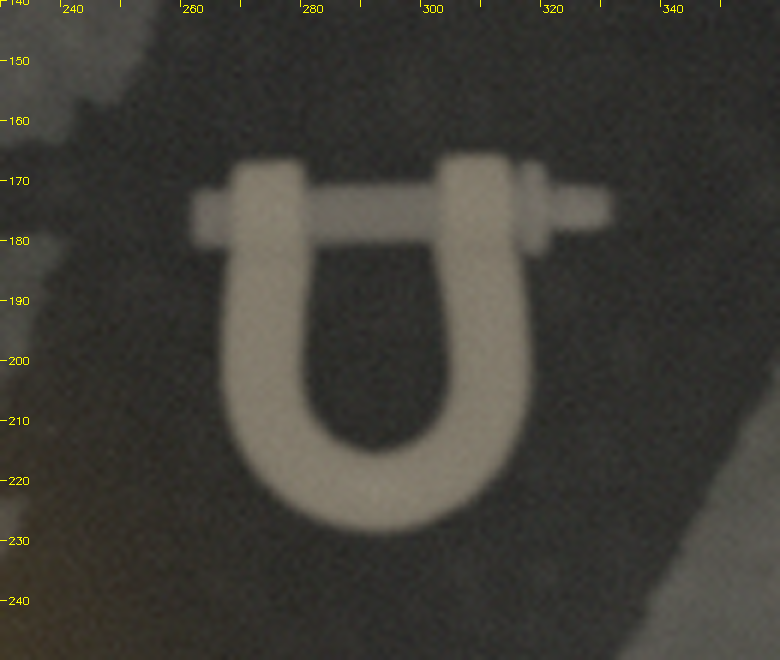

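```bash
python3 - <<'E'
from h import *
s=dict(np.load('w1.npz'))
f=lambda x,y,z=.009:(bp(s,230+(x+.5)/6-.5,140+(y+.5)/6-.5,z)*1000).round(1)
for p in [(190,217),(613,209),(378,533),(221,350),(533,350)]: print(p,f(*p))
a,b=f(190,217),f(613,209); print(np.degrees(np.arctan2(*(a-b)[1::-1])),(a+b)/2)
E
```

```text
(190, 217) [492.6 118.    9. ]
(613, 209) [425.6 135.3   9. ]
(378, 533) [477.6 180.2   9. ]
(221, 350) [494.2 141.2   9. ]
(533, 350) [443.9 155.2   9. ]
-14.478052849613997 [459.1  126.65   9.  ]
```

Request:
move_arm:
  increments:
    - [[-3,5,-15],0.02]
    - [[-3,4,-25],0]
    - [[0,0,-25],0]
    - [[0,0,-20],0]
    - [[0,0,-10],0]
    - [[0,0,-5],0]
    - [[0,0,0],0]
    - [[0,0,0],0]

```text
clock: 3.0
tool_pos: [0.4734, 0.1545, 0.0296]
orientation: [-178.9, 1.2, -103.9]
force: [0.4, 0.1, -0.6]
opening: 0.088
```

```bash
python3 - <<'E'
from h import *
for i in range(3):
    o=ctrl.get_obs(); print(o['joint_pos'].round(3),o['qvel'].round(2),o['tool_pos'].round(4),o['orientation'].round(2),o['clock']); cam('side')
E
```

```text
[ 40.894  12.567 -34.562   0.269 -41.219 -55.005] [ 0.12 -0.3   0.31 -0.   -0.19 -0.05] [0.4734 0.1545 0.0296] [-178.9     1.25 -103.9 ] 3.0
[ 40.887  12.557 -34.561   0.269 -41.216 -55.003] [-0.07 -0.16 -0.02 -0.07  0.27  0.06] [0.4734 0.1545 0.0297] [-178.89    1.26 -103.9 ] 3.05
[ 40.881  12.551 -34.569   0.264 -41.204 -55.004] [-0.17 -0.01 -0.22 -0.24  0.23  0.01] [0.4734 0.1545 0.0296] [-178.89    1.27 -103.92] 3.1
```

Request:
move_arm:
  increments:
    - [[-2,-4,0],-0.01]
    - [[-2,-4,0],0]
    - [[0,-1,-4],0]
    - [[0,0,-5],0]
    - [[0,0,-5],0]
    - [[0,0,-4],0]
    - [[0,0,-2],0]
    - [[0,0,0],0]

```text
clock: 3.95
tool_pos: [0.4692, 0.1443, 0.0085]
orientation: [-178.9, 1.3, -104.6]
force: [-0.0, -0.1, 0.3]
opening: 0.088
```

Request:
move_arm:
  increments:
    - [[0,0,0],0]
    - [[0,0,0],0]
    - [[0,0,0],0]
    - [[0,0,0],0]
    - [[0,0,0],0]
    - [[0,0,0],0]
    - [[0,0,0],0]
    - [[0,0,0],0]
  jaw: -1

```text
clock: 4.75
tool_pos: [0.4696, 0.1447, 0.0089]
orientation: [-178.8, 1.4, -104.6]
force: [-0.8, -0.9, -0.4]
opening: 0.0288
```

```bash
python3 - <<'E'
from h import *
print(ctrl.get_obs()['opening'])
s=cam('side'); crop(s,200,150,140,110,5,'s2.png')
s=cam('wrist');cv2.imwrite('pics/w2.png',s['color'][:,:,::-1])
print(ctrl.get_obs()['opening'],ctrl.get_obs()['tool_pos'])
E
```

```text
0.02883987004077069
0.020882949828314384 [0.46961956 0.14469468 0.00887179]
```

View pics/s2.png

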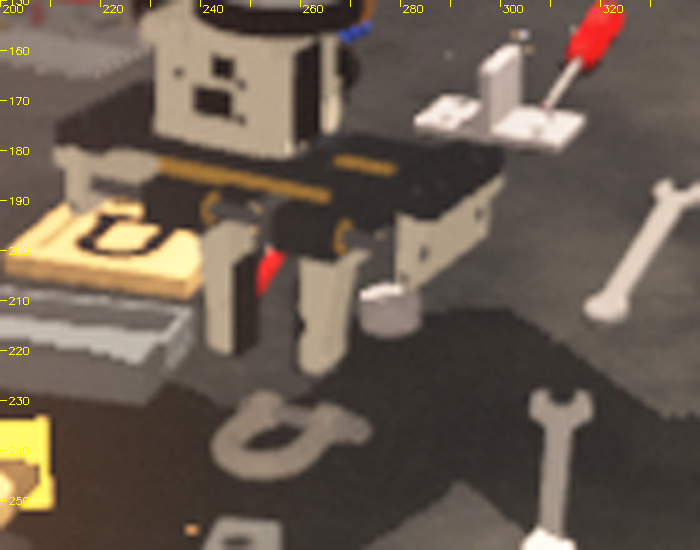

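View pics/w2.png

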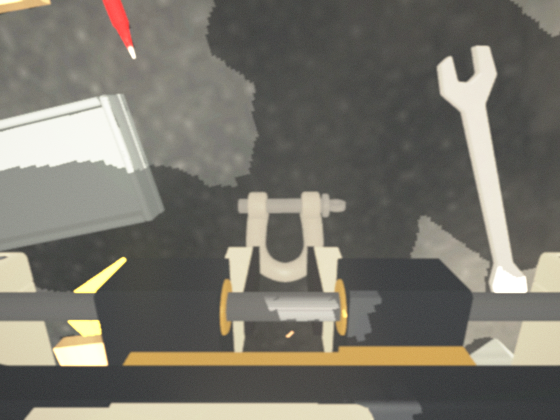

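```bash
python3 - <<'E'
from h import *
s=cam('side');o=ctrl.get_obs(); p=o['tool_pos']; print(p,pj(s,p),pj(s,p+[0,0,.05]),pj(s,p-[0,.05,0]))
w=cam('wrist'); print(pj(w,p),pj(w,p-[0,0,.019]), o['opening'])
for n in (s,w): print(-n['R'].T@n['t'])
t=cam('top'); cv2.imwrite('pics/top2.png',t['color'][:,:,::-1]); print(pj(t,p))
E
```

```text
[0.46965359 0.14472566 0.0088628 ] (np.float64(253.94797204751802), np.float64(235.74223108987496)) (np.float64(253.4861736787025), np.float64(216.47224710585323)) (np.float64(259.1433937498176), np.float64(226.8072958608977))
(np.float64(282.3239659390441), np.float64(234.48876508115802)) (np.float64(282.9097322240916), np.float64(223.51706865757367)) 0.017584975475117542
[0.17175731 1.23163897 0.57021723]
[0.4433557  0.06087456 0.20364385]
(np.float64(240.78059360587338), np.float64(202.03875897528755))
```

View pics/top2.png

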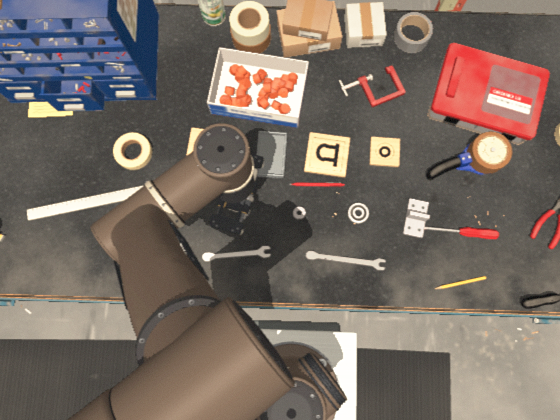

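```bash
python3 - <<'E'
from h import *
s=cam('side'); crop(s,225,185,55,50,12,'s3.png',5)
w=cam('wrist');crop(w,215,180,140,110,5,'w3.png')
o=ctrl.get_obs(); p=o['tool_pos'];print(p,o['orientation'],o['opening'],o['clock'])
for dz in (0,.01,.02,.03,.04): print(dz,np.round([*pj(s,p+[0,0.0095,dz]),*pj(w,p+[0,-.0095,dz])],1))
E
```

```text
[0.46961962 0.14469725 0.00883859] [-178.82932871    1.35284419 -104.57271146] 0.002782162302539206 5.1
0 [252.9 237.5 278.7 221.4]
0.01 [252.8 233.7 278.1 227.5]
0.02 [252.7 229.8 277.6 234.1]
0.03 [252.6 226.  276.9 241.4]
0.04 [252.6 222.1 276.2 249.6]
```

View pics/s3.png

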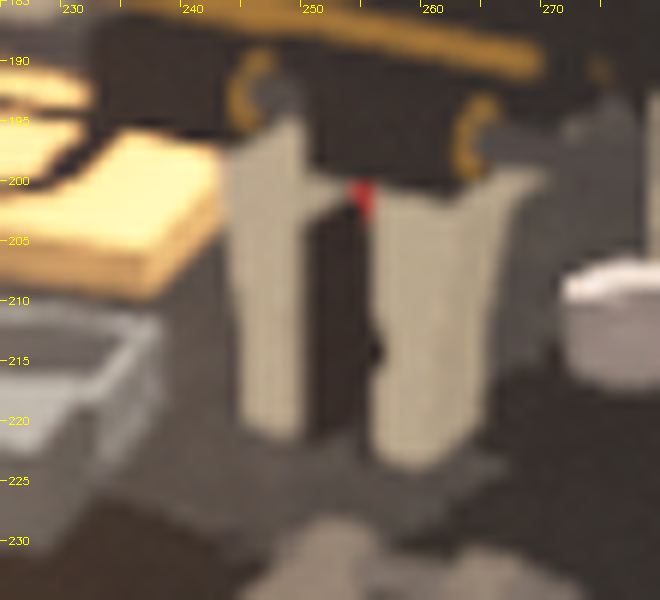

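View pics/w3.png

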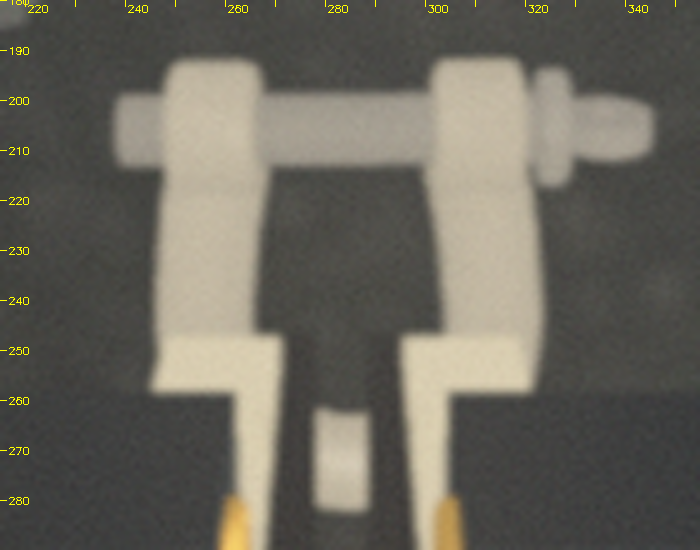

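Request:
move_arm:
  increments:
    - [[0,0,0],0]
    - [[0,0,0],0]
    - [[0,0,0],0]
    - [[0,0,0],0]
    - [[0,0,0],0]
    - [[0,1,-3],0]
    - [[0,0,-5],0]
    - [[0,0,-4],0]
  jaw: 1

```text
clock: 5.9
tool_pos: [0.4699, 0.1461, -0.0036]
orientation: [-178.8, 1.4, -104.6]
force: [-1.0, -0.4, 0.8]
opening: 0.0611
```

```bash
python3 - <<'E'
from h import *
from scipy.spatial.transform import Rotation as Ro
w=cam('wrist')
o=ctrl.get_obs(); p=o['tool_pos'];print(p,o['orientation'],o['opening'],o['clock'],o['joint_pos'].round(2))
R=Ro.from_euler('xyz',o['orientation'],degrees=True).as_matrix()
for d in (0,-.02,-.03,-.035,-.04): print(d,np.round([pj(w,p+R@[dx,0,d]) for dx in (-.0095,.0095)],1).tolist())
s=cam('side'); crop(s,215,175,75,70,8,'s4.png',5)
print(ctrl.get_obs()['tool_pos'])
E
```

```text
[ 0.46959041  0.14582505 -0.00418533] [-178.82676332    1.36474809 -104.57691913] 0.06504166019113625 5.95 [ 40.37  15.   -37.43   0.3  -35.78 -55.21]
0 [[282.8, 246.7], [282.8, 220.1]]
-0.02 [[282.8, 260.8], [282.8, 231.9]]
-0.03 [[282.8, 268.8], [282.8, 238.7]]
-0.035 [[282.8, 273.2], [282.8, 242.4]]
-0.04 [[282.8, 277.8], [282.8, 246.3]]
[ 0.46955216  0.14575671 -0.00387495]
```

View pics/s4.png

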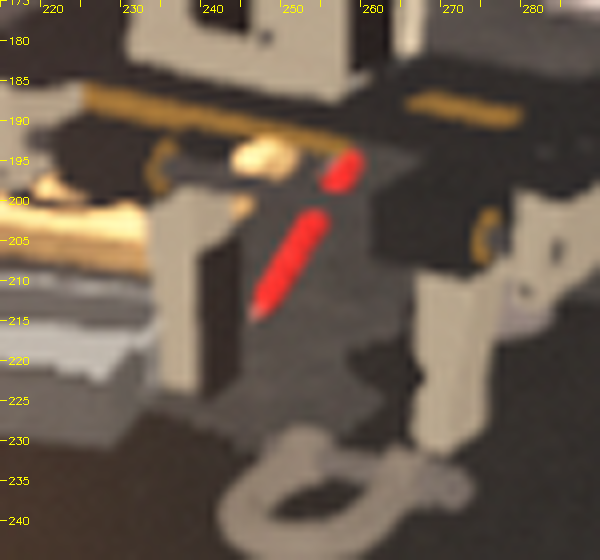

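Request:
move_arm:
  increments:
    - [[0,0,-3],0]
    - [[0,0,-5],0]
    - [[0,0,-5],0]
    - [[0,0,-5],0]
    - [[0,0,-4],0]
    - [[0,0,-2],0]
    - [[0,0,0],0]
    - [[0,0,0],0]

```text
clock: 6.8
tool_pos: [0.4693, 0.1455, -0.0306]
orientation: [-178.9, 1.3, -104.6]
force: [0.5, 0.9, -0.5]
opening: 0.0878
```

```bash
python3 - <<'E'
from h import *
s=cam('side'); crop(s,215,175,75,75,8,'s5.png',5)
w=cam('wrist');cv2.imwrite('pics/w5.png',w['color'][:,:,::-1])
o=ctrl.get_obs(); p=o['tool_pos'];print(p,o['opening'],o['force'],o['clock'])
print([np.round(pj(s,p+[0,.0095,d]),1) for d in (.035,.04)])
E
```

```text
[ 0.46940629  0.14556017 -0.03048174] 0.08731602678218096 [-0.16793689 -0.48378896  0.50596556] 6.9
[array([253. , 239.3]), array([252.9, 237.4])]
```

View pics/s5.png

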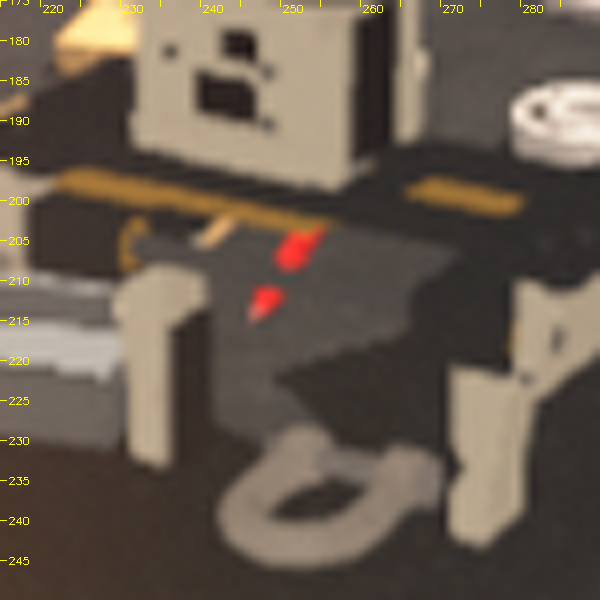

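View pics/w5.png

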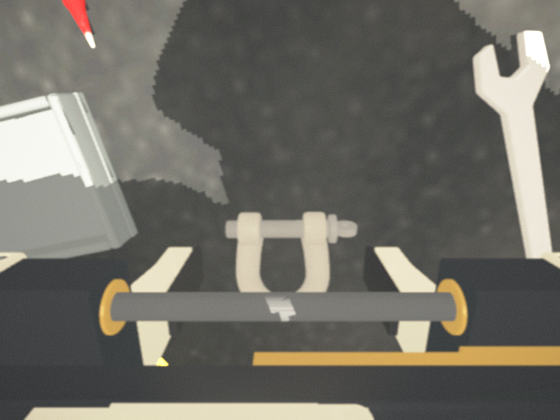

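Request:
move_arm:
  increments:
    - [[0,0,0],0]
    - [[0,0,0],0]
    - [[0,0,0],0]
    - [[0,0,0],0]
    - [[0,0,0],0]
    - [[0,0,0],0]
    - [[0,0,0],0]
    - [[0,0,0],0]
  jaw: -1

```text
clock: 7.7
tool_pos: [0.4698, 0.146, -0.0294]
orientation: [-178.8, 1.4, -104.6]
force: [-1.1, 0.4, 2.8]
opening: 0.0456
```

```bash
python3 - <<'E'
from h import *
s=cam('side'); crop(s,215,175,75,75,8,'s6.png',5)
w=cam('wrist');cv2.imwrite('pics/w6.png',w['color'][:,:,::-1])
o=ctrl.get_obs(); p=o['tool_pos'];print(p,o['opening'],o['force'],o['clock'])
E
```

```text
[ 0.46979033  0.14598555 -0.02943201] 0.04618105467873685 [-2.38134717  0.95937556  4.8374482 ] 7.8
```

View pics/s6.png

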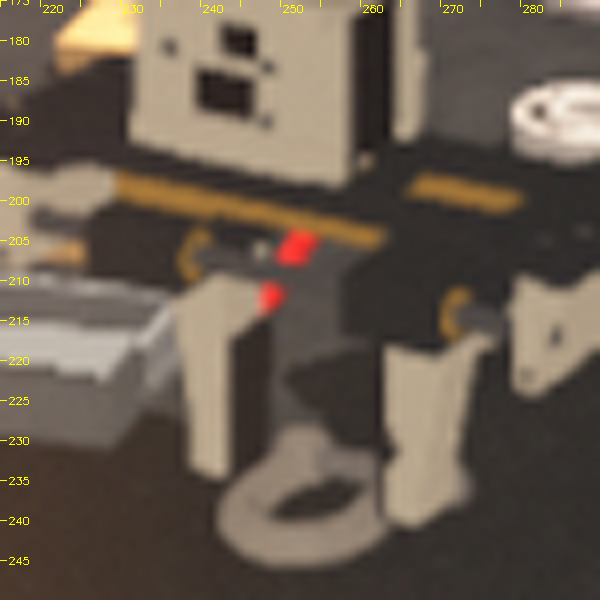

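View pics/w6.png

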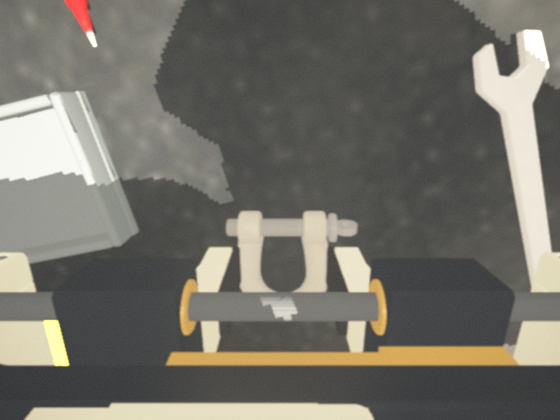

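Request:
move_arm:
  increments:
    - [[0,0,0],0]
    - [[0,0,0],0]
    - [[0,0,3],0]
    - [[0,0,5],0]
    - [[0,0,8],0]
    - [[0,0,8],0]
    - [[0,0,4],0]
    - [[0,0,0],0]

```text
clock: 8.6
tool_pos: [0.4702, 0.1461, 0.0011]
orientation: [-178.8, 1.4, -104.6]
force: [0.0, -0.3, -0.5]
opening: 0.0004
```

```bash
python3 - <<'E'
from h import *
s=cam('side'); crop(s,215,165,75,75,8,'s7.png',5)
w=cam('wrist');cv2.imwrite('pics/w7.png',w['color'][:,:,::-1])
o=ctrl.get_obs(); p=o['tool_pos'];print(p,o['opening'],o['force'],o['clock'])
E
```

```text
[4.69938772e-01 1.45840788e-01 4.54052176e-04] 0.00032903406773706256 [-0.02359477  0.14244289 -0.69065002] 8.7
```

View pics/s7.png

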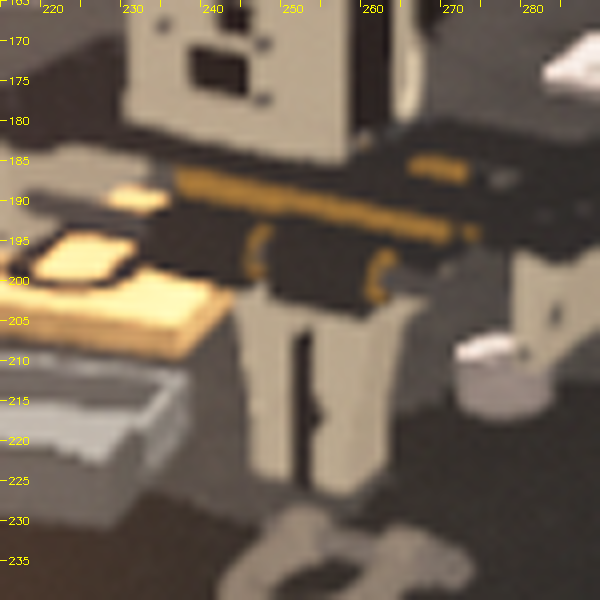

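View pics/w7.png

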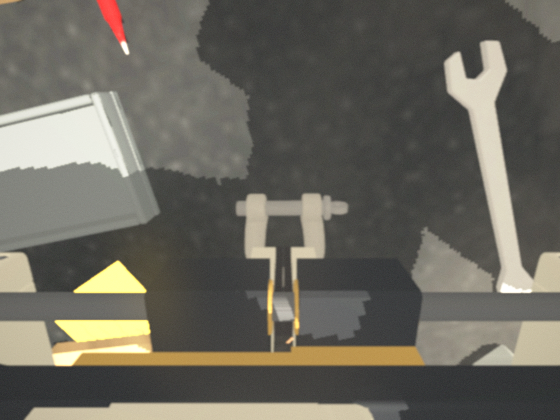

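Request:
move_arm:
  increments:
    - [[0,0,0],0]
    - [[0,0,0],0]
    - [[0,0,0],0]
    - [[0,0,0],0]
    - [[0,0,0],0]
    - [[0,0,0],0]
    - [[0,0,0],0]
    - [[0,0,0],0]
  jaw: 1

```text
clock: 9.5
tool_pos: [0.4691, 0.1453, -0.0008]
orientation: [-178.9, 1.3, -104.6]
force: [-0.3, 0.1, 0.3]
opening: 0.0589
```

Request:
move_arm:
  increments:
    - [[0,0,-5],0]
    - [[0,0,-6],0]
    - [[0,0,-6],0]
    - [[0,0,-6],0]
    - [[0,0,-5],0]
    - [[0,0,-4],0]
    - [[0,0,-2],0]
    - [[0,0,0],0]

```text
clock: 10.3
tool_pos: [0.4688, 0.145, -0.0382]
orientation: [-178.9, 1.2, -104.6]
force: [-1.5, 0.8, 7.6]
opening: 0.0875
```

Request:
move_arm:
  increments:
    - [[0,0,3],0]
    - [[0,0,0],0]
    - [[0,0,0],0]
    - [[0,0,0],0]
    - [[0,0,0],0]
    - [[0,0,0],0]
    - [[0,0,0],0]
    - [[0,0,0],0]
  jaw: -1

```text
clock: 11.1
tool_pos: [0.4692, 0.1453, -0.0349]
orientation: [-178.9, 1.2, -104.6]
force: [0.1, 0.3, 0.3]
opening: 0.0485
```

```bash
python3 - <<'E'
from h import *
s=cam('side'); crop(s,215,175,75,75,8,'s8.png',5)
for i in range(3):
    o=ctrl.get_obs(); p=o['tool_pos'];print(p,o['opening'],o['force'],o['clock']); cam('top')
E
```

```text
[ 0.46923231  0.14529721 -0.03484994] 0.04860889396588067 [-0.29245149 -0.55922123 -0.17438105] 11.15
[ 0.46923318  0.14529744 -0.0348543 ] 0.04851032509281136 [-0.12963993  1.2302787  -0.41888158] 11.2
[ 0.46924472  0.14532827 -0.03483946] 0.04852335950481126 [0.04668061 0.18013723 0.55142624] 11.25
```

View pics/s8.png

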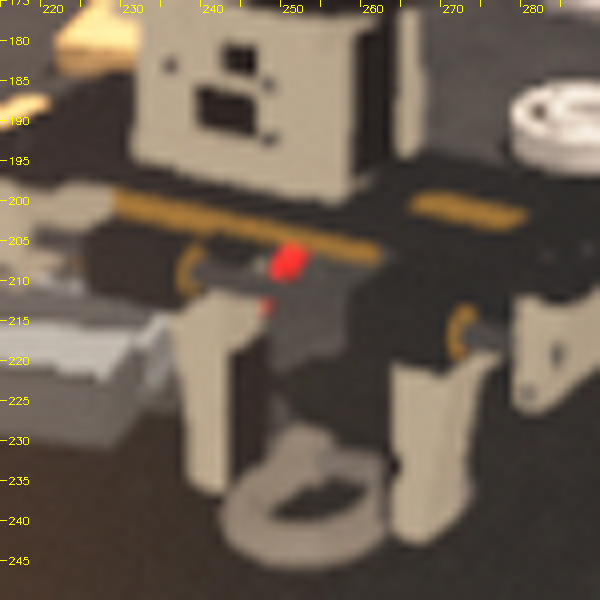

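Request:
move_arm:
  increments:
    - [[0,0,3],0]
    - [[0,0,5],0]
    - [[0,0,8],0]
    - [[0,0,10],0]
    - [[0,0,10],0]
    - [[0,0,8],0]
    - [[0,0,5],0]
    - [[0,0,0],0]

```text
clock: 12.1
tool_pos: [0.4695, 0.1455, 0.0197]
orientation: [-178.8, 1.3, -104.6]
force: [0.4, 0.1, -0.2]
opening: 0.0485
```

```bash
python3 - <<'E'
from h import *
s=cam('side'); crop(s,215,165,75,75,8,'s9.png',5)
w=cam('wrist');cv2.imwrite('pics/w9.png',w['color'][:,:,::-1])
o=ctrl.get_obs(); p=o['tool_pos'];print(p,o['opening'],o['force'],o['clock'])
E
```

```text
[0.46897802 0.14513537 0.01881277] 0.04848027711183691 [ 0.56171148  0.54961998 -0.89450362] 12.2
```

View pics/s9.png

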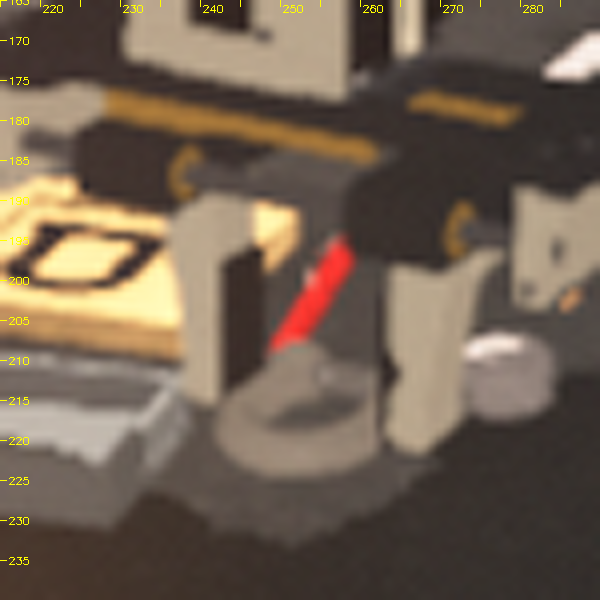

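View pics/w9.png

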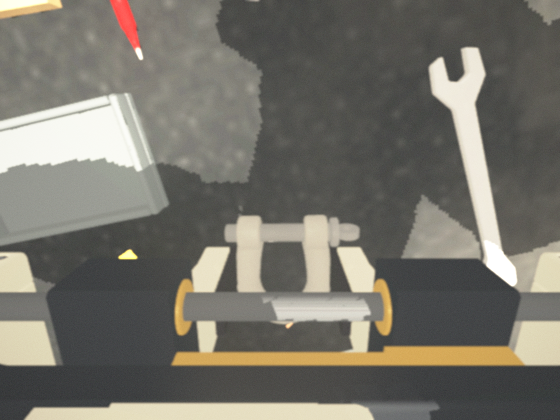

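Request:
move_arm:
  increments:
    - [[7,-11,5],0]
    - [[15,-24,5],0.03]
    - [[21,-34,0],0.03]
    - [[24,-39,0],0.03]
    - [[24,-39,0],0.03]
    - [[21,-34,0],0.03]
    - [[14,-22,0],0]
    - [[7,-11,0],0]

```text
clock: 13.0
tool_pos: [0.6033, -0.0765, 0.0246]
orientation: [-179.2, 1.1, -95.3]
force: [-0.2, 0.6, -0.9]
opening: 0.0484
```

Request:
move_arm:
  increments:
    - [[0,0,0],0]
    - [[0,0,0],0]
    - [[0,0,0],0]
    - [[0,0,0],0]
    - [[0,0,0],0]
    - [[0,0,0],0]
    - [[0,0,0],0]
    - [[0,0,0],0]

```text
clock: 13.8
tool_pos: [0.601, -0.0736, 0.0234]
orientation: [-179.4, 1.1, -95.2]
force: [-0.9, 0.7, -0.0]
opening: 0.0488
```

Request:
move_arm:
  increments:
    - [[5,-4,0],0]
    - [[5,-4,-4],0]
    - [[0,0,-8],0]
    - [[0,0,-10],0]
    - [[0,0,-10],0]
    - [[0,0,-8],0]
    - [[0,0,-4],0]
    - [[0,0,0],0]

```text
clock: 14.6
tool_pos: [0.6107, -0.0829, -0.0262]
orientation: [-179.5, 1.1, -95.2]
force: [-0.1, 0.3, -0.1]
opening: 0.0485
```

```bash
python3 - <<'E'
from h import *
s=cam('side'); crop(s,185,135,100,80,8,'s10.png',5)
w=cam('wrist');cv2.imwrite('pics/w10.png',w['color'][:,:,::-1])
o=ctrl.get_obs(); p=o['tool_pos'];print(p,o['orientation'],o['opening'],o['force'],o['clock'])
E
```

```text
[ 0.61132446 -0.08278245 -0.02533658] [-179.45384125    1.09328311  -95.21255979] 0.04866537327931486 [-0.45647813  0.17473766 -0.32226198] 14.7
```

View pics/s10.png

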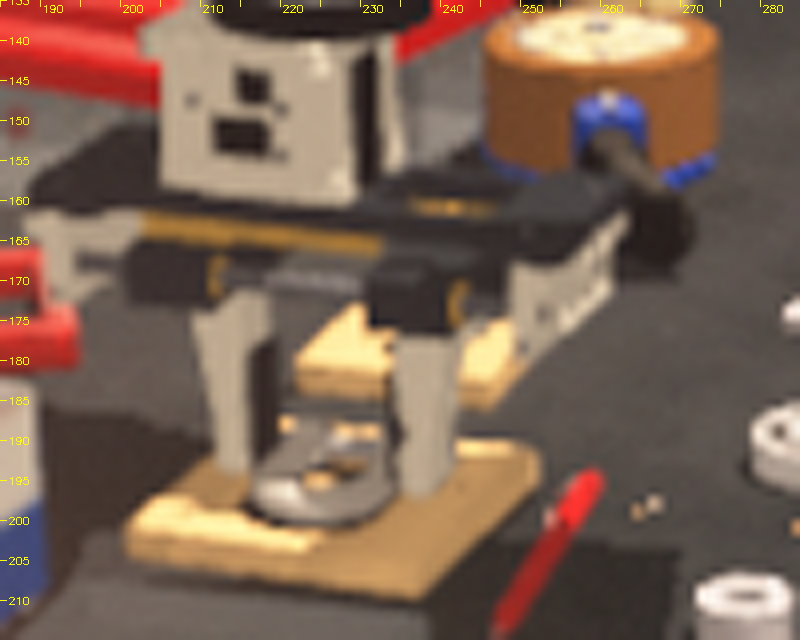

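View pics/w10.png

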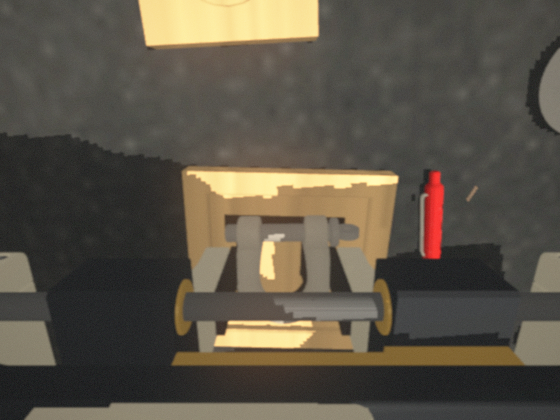

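Request:
move_arm:
  increments:
    - [[0,0,0],0]
    - [[0,0,0],0]
    - [[0,0,0],0]
    - [[0,0,0],0]
    - [[0,0,0],0]
    - [[0,0,3],0]
    - [[0,0,10],0]
    - [[0,0,20],0]
  jaw: 1

```text
clock: 15.5
tool_pos: [0.6109, -0.0827, 0.009]
orientation: [-179.5, 1.1, -95.2]
force: [0.6, 0.6, 0.7]
opening: 0.0876
```

Request:
move_arm:
  increments:
    - [[0,0,20],0]
    - [[0,0,20],0]
    - [[-8,-3,10],0]
    - [[-20,-8,0],0]
    - [[-25,-12,0],0]
    - [[-25,-12,0],0]
    - [[-15,-8,0],0]
    - [[-8,-4,0],0]

```text
clock: 16.3
tool_pos: [0.5072, -0.1311, 0.0676]
orientation: [-179.1, 1.2, -95.1]
force: [0.9, 0.3, -0.7]
opening: 0.0877
```

```bash
python3 - <<'E'
from h import *
s=cam('side'); crop(s,190,160,80,60,8,'s11.png',5)
w=cam('wrist');cv2.imwrite('pics/w11.png',w['color'][:,:,::-1])
o=ctrl.get_obs(); p=o['tool_pos'];print(p,o['orientation'],o['opening'],o['force'],o['clock'])
E
```

```text
[ 0.50775584 -0.13094313  0.067609  ] [-179.05465721    1.15737276  -95.12288662] 0.08760550588063096 [ 0.42263237 -0.38352204 -0.39476887] 16.4
```

View pics/s11.png

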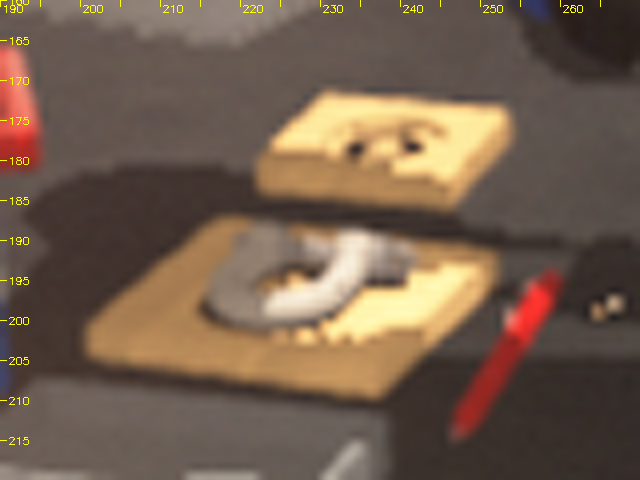

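View pics/w11.png

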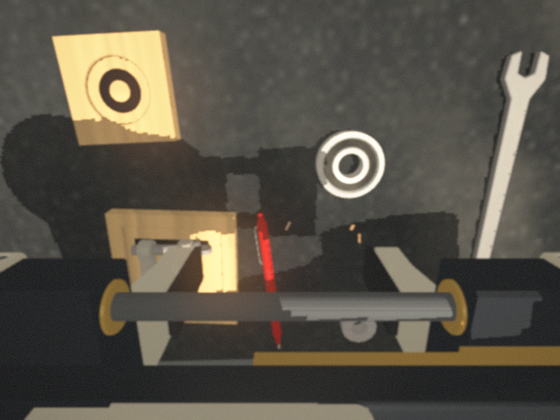

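```bash
python3 - <<'E'
from h import *
w=cam('wrist')
print((bp(w,351,163.5,.015)*1000).round(1),(bp(w,120,90,.007)*1000).round(1), ctrl.get_obs()['tool_pos'])
E
```

```text
[ 452.6 -162.8   15. ] [ 622.2 -231.9    7. ] [ 0.50886026 -0.13068362  0.06763774]
```

Request:
move_arm:
  increments:
    - [[-8,-4,0],0]
    - [[-16,-9,-5],0]
    - [[-16,-9,-12],0]
    - [[-11,-6,-18],0]
    - [[-6,-3,-18],0]
    - [[0,0,-12],0]
    - [[0,0,-5],0]
    - [[0,0,0],0]

```text
clock: 17.25
tool_pos: [0.4536, -0.1619, -0.005]
orientation: [-178.9, 1.1, -94.9]
force: [-0.1, -0.7, 0.7]
opening: 0.088
```

Request:
move_arm:
  increments:
    - [[-1,0,-3],0]
    - [[-1,0,-6],0]
    - [[0,0,-8],0]
    - [[0,0,-6],0]
    - [[0,0,-3],0]
    - [[0,0,-1],0]
    - [[0,0,0],0]
    - [[0,0,0],0]

```text
clock: 18.05
tool_pos: [0.4536, -0.1616, -0.033]
orientation: [-178.8, 1.1, -94.8]
force: [-0.6, -0.7, -0.3]
opening: 0.0878
```

Request:
move_arm:
  increments:
    - [[0,0,0],0]
    - [[0,0,0],0]
    - [[0,0,0],0]
    - [[0,0,0],0]
    - [[0,0,0],0]
    - [[0,0,0],0]
    - [[0,0,0],0]
    - [[0,0,0],0]
  jaw: -1

```text
clock: 18.85
tool_pos: [0.4541, -0.1616, -0.0323]
orientation: [-178.7, 1.1, -94.8]
force: [0.2, -0.1, 0.5]
opening: 0.05
```

Request:
move_arm:
  increments:
    - [[0,0,4],0]
    - [[0,0,8],0]
    - [[0,0,12],0]
    - [[0,4,14],0]
    - [[4,12,12],0]
    - [[8,22,6],0]
    - [[13,32,4],0]
    - [[16,40,0],0]

```text
clock: 19.65
tool_pos: [0.493, -0.0517, 0.0335]
orientation: [-178.8, 1.2, -95.2]
force: [1.6, -0.1, -0.7]
opening: 0.0507
```

Request:
move_arm:
  increments:
    - [[18,44,0],0]
    - [[18,44,0],0]
    - [[18,44,0],0]
    - [[18,44,0],0]
    - [[16,38,0],0]
    - [[12,30,0],0]
    - [[8,20,0],0]
    - [[4,10,0],0]

```text
clock: 20.45
tool_pos: [0.6091, 0.2385, 0.04]
orientation: [-178.5, 1.3, -95.0]
force: [-0.3, 0.3, -1.6]
opening: 0.0503
```

Request:
move_arm:
  increments:
    - [[4,3,0],0]
    - [[4,3,-4],0]
    - [[1,1,-10],0]
    - [[0,0,-14],0]
    - [[0,0,-14],0]
    - [[0,0,-10],0]
    - [[0,0,-5],0]
    - [[0,0,0],0]

```text
clock: 21.25
tool_pos: [0.6161, 0.2412, -0.0231]
orientation: [-178.7, 1.2, -95.2]
force: [-1.1, -0.4, -1.5]
opening: 0.0504
```

```bash
python3 - <<'E'
from h import *
s=cam('side'); crop(s,135,190,100,90,7,'s12.png',5)
w=cam('wrist');cv2.imwrite('pics/w12.png',w['color'][:,:,::-1])
o=ctrl.get_obs(); p=o['tool_pos'];print(p,o['orientation'],o['opening'],o['force'],o['clock'])
E
```

```text
[ 0.61673301  0.24175291 -0.02197825] [-178.63484971    1.21581801  -95.19908184] 0.05039446674105241 [-0.01200325  0.36501174 -1.35585556] 21.35
```

View pics/s12.png

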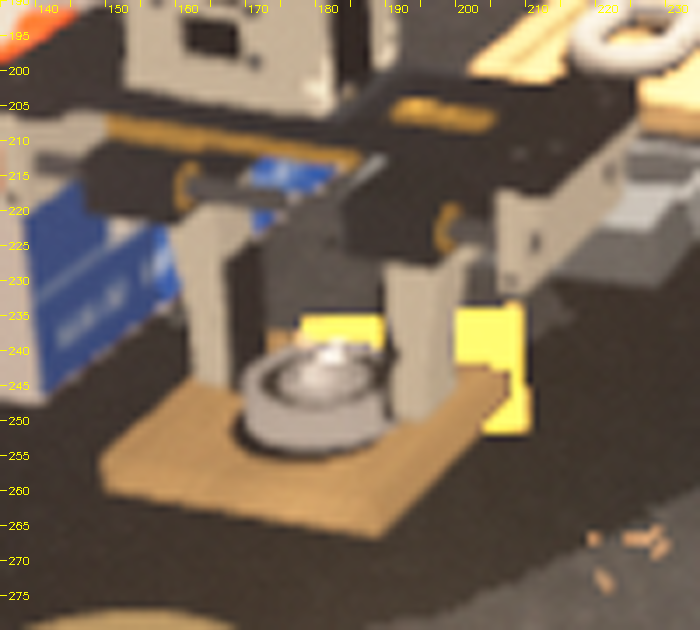

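View pics/w12.png

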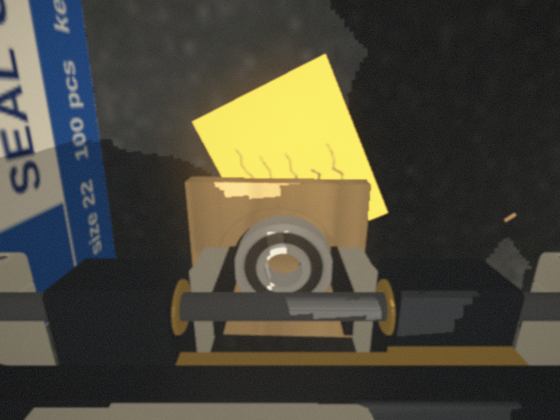

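Request:
move_arm:
  increments:
    - [[2,3,0],0]
    - [[1,2,-1],0]
    - [[0,0,-2],0]
    - [[0,0,0],0]
    - [[0,0,0],0]
    - [[0,0,0],0]
    - [[0,0,0],0]
    - [[0,0,0],0]

```text
clock: 22.15
tool_pos: [0.6215, 0.2486, -0.0227]
orientation: [-178.4, 1.4, -95.1]
force: [-0.7, 0.3, -0.9]
opening: 0.0504
```

```bash
python3 - <<'E'
from h import *
s=cam('side'); crop(s,135,190,100,90,7,'s13.png',5)
o=ctrl.get_obs(); p=o['tool_pos'];print(p,o['orientation'],o['opening'],o['force'],o['clock'])
E
```

```text
[ 0.62151836  0.24863045 -0.02266735] [-178.44046949    1.37408854  -95.14682635] 0.049910654735090036 [ 0.79887339 -0.19247896 -0.89883184] 22.2
```

View pics/s13.png

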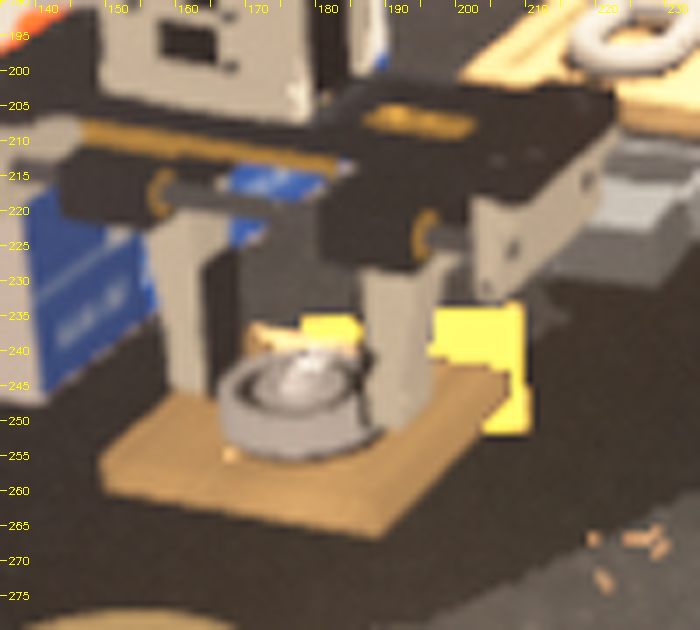

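Request:
move_arm:
  increments:
    - [[-2,-3,0],0]
    - [[0,0,0],0]
    - [[0,0,-1],0]
    - [[0,0,-1],0]
    - [[0,0,0],0]
    - [[0,0,0],0]
    - [[0,0,0],0]
    - [[0,0,0],0]

```text
clock: 23.0
tool_pos: [0.6193, 0.2452, -0.0249]
orientation: [-178.4, 1.4, -95.2]
force: [-0.5, -0.6, -0.5]
opening: 0.0508
```

```bash
python3 - <<'E'
from h import *
s=cam('side'); crop(s,135,190,100,90,7,'s14.png',5)
w=cam('wrist');cv2.imwrite('pics/w14.png',w['color'][:,:,::-1])
o=ctrl.get_obs(); p=o['tool_pos'];print(p,o['orientation'],o['opening'],o['force'],o['clock'])
E
```

```text
[ 0.61924774  0.24518157 -0.02490813] [-178.44863824    1.367265    -95.15607522] 0.050403052951689765 [-0.0245716  -0.39917429 -0.47622666] 23.1
```

View pics/s14.png

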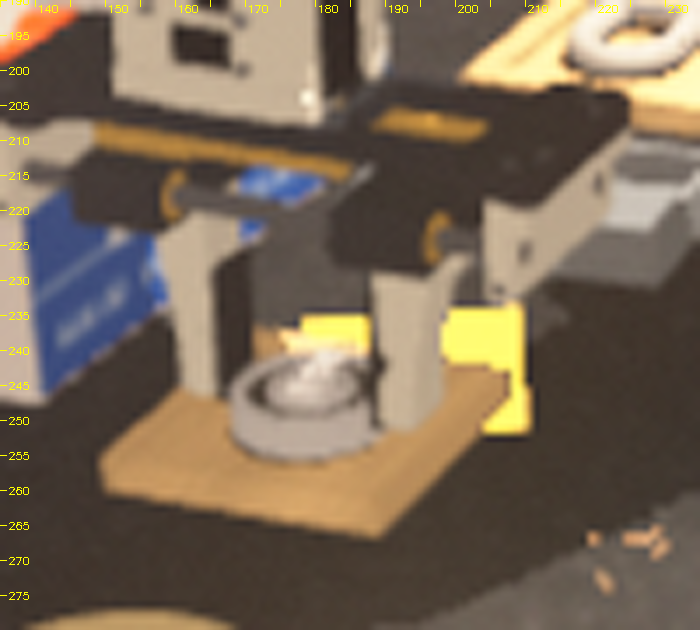

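View pics/w14.png

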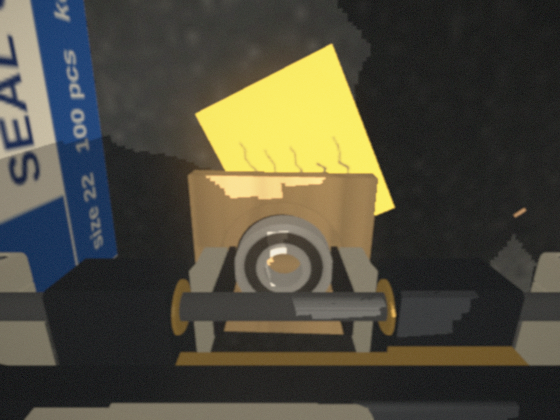

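Request:
move_arm:
  increments:
    - [[0,0,0],0]
    - [[0,0,0],0]
    - [[0,0,0],0]
    - [[0,0,0],0]
    - [[0,0,0],0]
    - [[0,0,5],0]
    - [[0,0,12],0]
    - [[0,0,20],0]
  jaw: 1

```text
clock: 23.9
tool_pos: [0.6182, 0.2443, 0.012]
orientation: [-178.6, 1.2, -95.2]
force: [0.5, 0.4, 0.1]
opening: 0.0873
```

Request:
move_arm:
  increments:
    - [[0,0,20],0]
    - [[-8,-12,12],0]
    - [[-16,-24,5],0]
    - [[-22,-34,0],0]
    - [[-22,-34,0],0]
    - [[-22,-34,0],0]
    - [[-22,-34,0],0]
    - [[-20,-30,0],0]

```text
clock: 24.7
tool_pos: [0.4882, 0.042, 0.0626]
orientation: [-177.8, 1.7, -94.8]
force: [0.1, 0.3, -0.2]
opening: 0.0877
```

```bash
python3 - <<'E'
from h import *
s=cam('side'); crop(s,135,190,100,90,7,'s15.png',5)
o=ctrl.get_obs(); p=o['tool_pos'];print(p,o['orientation'],o['opening'],o['force'],o['clock'])
E
```

```text
[0.48392367 0.0386594  0.06213754] [-177.94622354    1.65990807  -94.88230721] 0.0874968451649737 [-6.84377821 -3.99541376 -1.84085748] 24.75
```

View pics/s15.png

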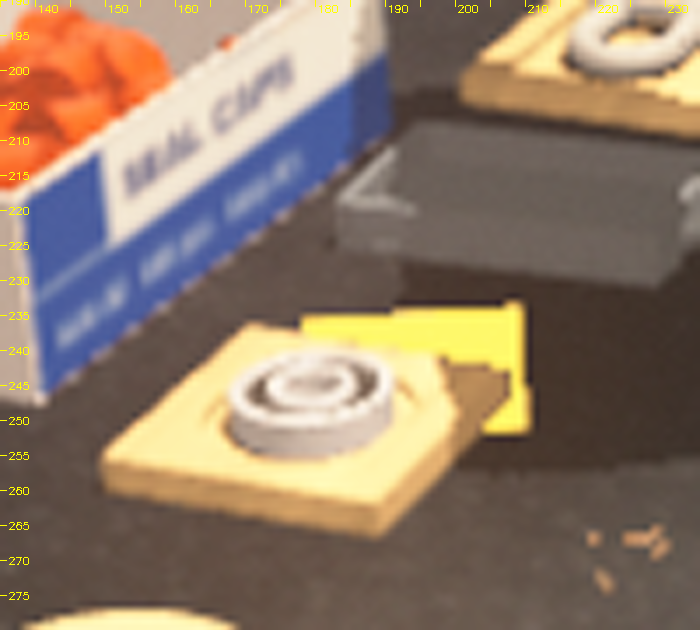

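Request:
move_arm:
  increments:
    - [[-4,-6,0],0]
    - [[-10,-13,-4],0]
    - [[-10,-13,-10],0]
    - [[-6,-9,-14],0]
    - [[-2,-3,-14],0]
    - [[0,0,-10],0]
    - [[0,0,-5],0]
    - [[0,0,0],0]

```text
clock: 25.55
tool_pos: [0.4516, -0.008, 0.007]
orientation: [-177.5, 1.9, -94.8]
force: [0.3, 0.4, 0.1]
opening: 0.0877
```

```bash
python3 - <<'E'
from h import *
w=cam('wrist');cv2.imwrite('pics/w16.png',w['color'][:,:,::-1])
o=ctrl.get_obs(); p=o['tool_pos'];print(p,o['orientation'],o['opening'],o['force'],o['clock'])
E
```

```text
[ 0.45196473 -0.00781637  0.00739963] [-177.49793778    1.87380477  -94.79702581] 0.08773633597958143 [-0.38937745 -0.04367013 -0.49944157] 25.6
```

View pics/w16.png

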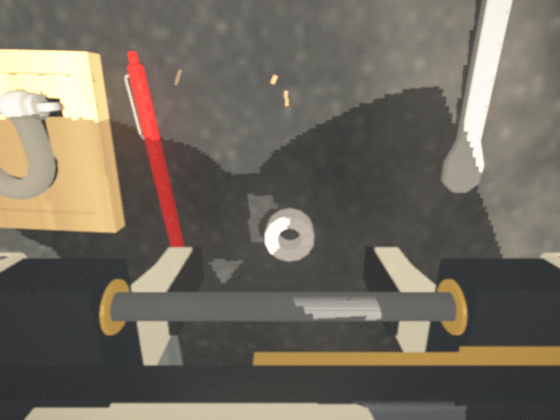

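```bash
cat >> h.py <<'E'
from scipy.spatial.transform import Rotation as Ro
def tip(o=None,L=.0385):
    o=o or ctrl.get_obs(); R=Ro.from_euler('xyz',o['orientation'],degrees=True).as_matrix()
    return ((o['tool_pos']-L*R[:,2])*1000).round(1)
def st():
    o=ctrl.get_obs(); print('t',round(o['clock'],2),'rep',(o['tool_pos']*1000).round(1),'tip',tip(o),'grasp',tip(o,.0385+.012),'ori',o['orientation'].round(1),'op',round(o['opening'],4),'F',o['force'].round(1),'q',o['joint_pos'].round(1))
E
python3 - <<'E'
from h import *
w=cam('wrist'); print((bp(w,289,235,.016)*1000).round(1)); st()
E
```

```text
[447.1 -11.   16. ]
t 25.65 rep [452.2  -7.7   7.7] tip [450.4  -8.8  46.2] grasp [449.9  -9.2  58.1] ori [-177.5    1.9  -94.8] op 0.0879 F [ 0.6 -0.   0.9] q [ 23.7  10.  -41.9  -0.8 -34.9 -27.9]
```

Request:
move_arm:
  increments:
    - [[-2,-1,-4],0]
    - [[-1,0,-7],0]
    - [[0,0,-8],0]
    - [[0,0,-8],0]
    - [[0,0,-7],0]
    - [[0,0,-4],0]
    - [[0,0,-2],0]
    - [[0,0,0],0]

```text
clock: 26.45
tool_pos: [0.4498, -0.0081, -0.0353]
orientation: [-177.4, 1.9, -94.7]
force: [-0.4, 0.9, -0.2]
opening: 0.0879
```

Request:
move_arm:
  increments:
    - [[0,0,0],0]
    - [[0,0,0],0]
    - [[0,0,0],0]
    - [[0,0,0],0]
    - [[0,0,0],0]
    - [[0,0,0],0]
    - [[0,0,0],0]
    - [[0,0,0],0]
  jaw: -1

```text
clock: 27.25
tool_pos: [0.4507, -0.0078, -0.0343]
orientation: [-177.3, 2.0, -94.7]
force: [0.7, -0.1, -1.3]
opening: 0.03
```

Request:
move_arm:
  increments:
    - [[0,0,0],0]
    - [[0,0,4],0]
    - [[0,0,8],0]
    - [[0,0,12],0]
    - [[0,0,12],0]
    - [[4,-5,10],0]
    - [[10,-13,4],0]
    - [[15,-20,0],0]

```text
clock: 28.05
tool_pos: [0.4787, -0.0456, 0.0211]
orientation: [-177.3, 2.0, -94.5]
force: [1.0, 0.3, -1.4]
opening: 0.0299
```

Request:
move_arm:
  increments:
    - [[20,-26,0],0]
    - [[24,-32,0],0]
    - [[24,-32,0],0]
    - [[22,-29,0],0]
    - [[17,-23,0],0]
    - [[12,-16,0],0]
    - [[7,-10,0],0]
    - [[3,-4,0],0]

```text
clock: 28.85
tool_pos: [0.6138, -0.227, 0.0271]
orientation: [-177.0, 2.0, -94.5]
force: [0.7, 1.1, -0.5]
opening: 0.0298
```

Request:
move_arm:
  increments:
    - [[4,-2,0],0]
    - [[3,-2,-4],0]
    - [[0,0,-10],0]
    - [[0,0,-12],0]
    - [[0,0,-10],0]
    - [[0,0,-7],0]
    - [[0,0,-3],0]
    - [[0,0,0],0]

```text
clock: 29.65
tool_pos: [0.6185, -0.2277, -0.0237]
orientation: [-177.2, 2.1, -94.3]
force: [-0.4, -1.3, -1.2]
opening: 0.0299
```

```bash
python3 - <<'E'
from h import *
s=cam('side'); crop(s,190,135,90,70,8,'s17.png',5)
w=cam('wrist');cv2.imwrite('pics/w17.png',w['color'][:,:,::-1]); st()
E
```

```text
t 29.75 rep [ 619.1 -227.8  -22.9] tip [ 617.1 -229.1   15.6] grasp [ 616.4 -229.4   27.5] ori [-177.1    2.1  -94.3] op 0.03 F [ 0.3  0.7 -0.6] q [ -4.7  28.9 -15.5  -3.  -42.8   2.5]
```

View pics/s17.png

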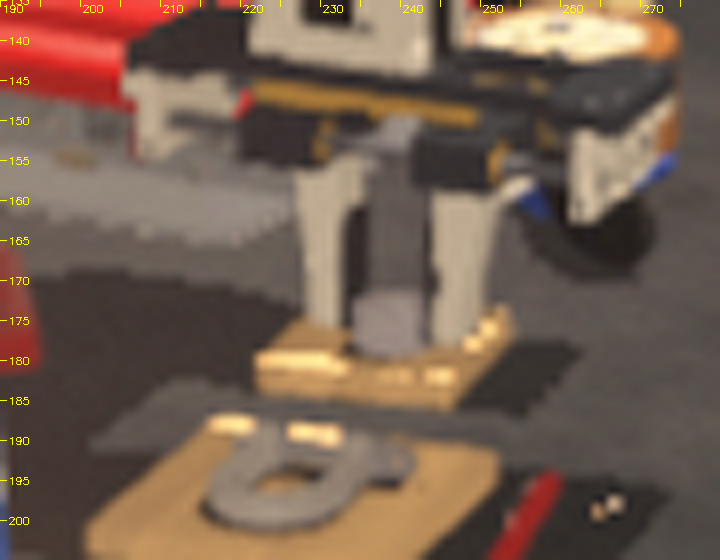

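View pics/w17.png

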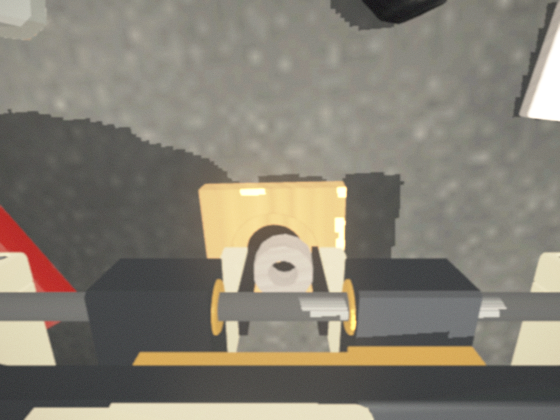

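Request:
move_arm:
  increments:
    - [[2,-1,0],0]
    - [[2,-2,0],0]
    - [[0,0,-1],0]
    - [[0,0,-1],0]
    - [[0,0,0],0]
    - [[0,0,0],0]
    - [[0,0,0],0]
    - [[0,0,0],0]

```text
clock: 30.55
tool_pos: [0.6248, -0.2316, -0.0231]
orientation: [-176.9, 2.0, -94.4]
force: [-0.3, 1.4, 0.5]
opening: 0.0302
```

```bash
python3 - <<'E'
from h import *
s=cam('side'); crop(s,210,150,60,45,12,'s18.png',5)
w=cam('wrist');cv2.imwrite('pics/w18.png',w['color'][:,:,::-1]); st()
print(pj(w,[.620,-.2318,.007]),pj(w,[.620,-.2318,.023]),pj(s,[.620,-.2318,.012]))
E
```

```text
t 30.65 rep [ 624.8 -231.6  -23.1] tip [ 622.6 -232.8   15.3] grasp [ 622.  -233.1   27.3] ori [-176.9    2.   -94.3] op 0.0298 F [-0.6  0.8 -1.2] q [ -5.   29.3 -14.8  -3.  -42.9   2.8]
(np.float64(287.76374181426655), np.float64(255.94888543012567)) (np.float64(286.56570510804556), np.float64(270.78826831510395)) (np.float64(237.58286167503508), np.float64(176.22625100063388))
```

View pics/s18.png

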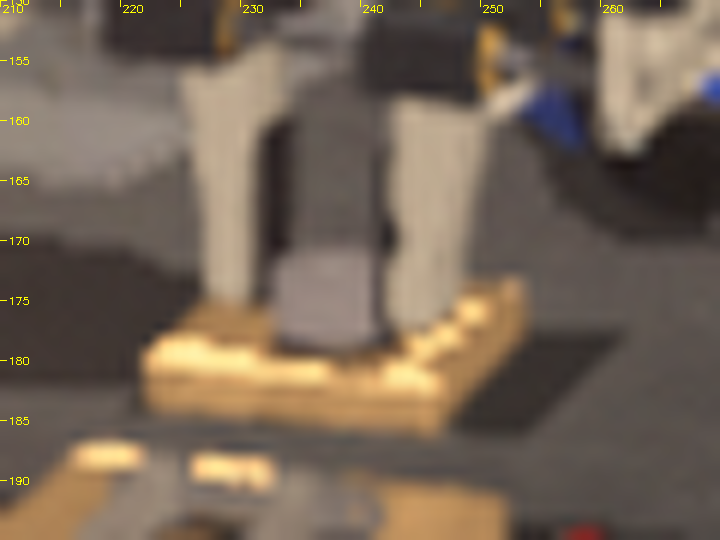

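View pics/w18.png

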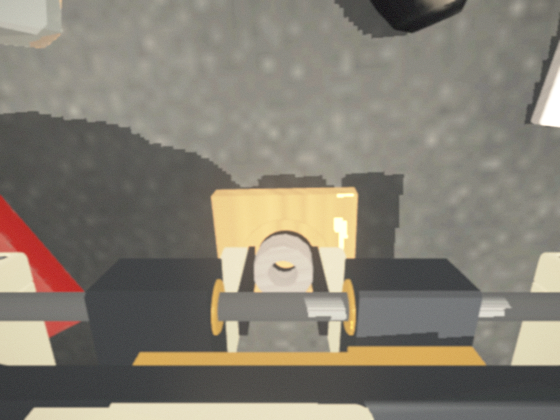

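Request:
move_arm:
  increments:
    - [[-1,0,0],0]
    - [[0,0,-1],0]
    - [[0,0,-1],0]
    - [[0,0,-1],0]
    - [[0,0,0],0]
    - [[0,0,0],0]
    - [[0,0,0],0]
    - [[0,0,0],0]

```text
clock: 31.45
tool_pos: [0.6238, -0.2316, -0.0257]
orientation: [-176.9, 2.0, -94.3]
force: [-0.4, -0.2, 1.5]
opening: 0.0294
```

Request:
move_arm:
  increments:
    - [[0,0,0],0]
    - [[0,0,0],0]
    - [[0,0,0],0]
    - [[0,0,0],0]
    - [[0,0,0],0]
    - [[0,0,3],0]
    - [[0,0,8],0]
    - [[0,0,12],0]
  jaw: 1

```text
clock: 32.25
tool_pos: [0.6234, -0.2315, -0.0029]
orientation: [-177.0, 2.0, -94.3]
force: [0.8, -0.8, -0.2]
opening: 0.0854
```

```bash
python3 - <<'E'
from h import *
s=cam('side'); crop(s,210,150,60,45,12,'s19.png',5)
w=cam('wrist');cv2.imwrite('pics/w19.png',w['color'][:,:,::-1]); st()
E
```

```text
t 32.35 rep [ 6.255e+02 -2.319e+02 -5.000e-01] tip [ 623.2 -233.1   37.9] grasp [ 622.5 -233.5   49.9] ori [-176.7    2.   -94.3] op 0.0869 F [0.4 0.  0.7] q [ -5.   27.7 -13.9  -2.9 -45.1   2.6]
```

View pics/s19.png

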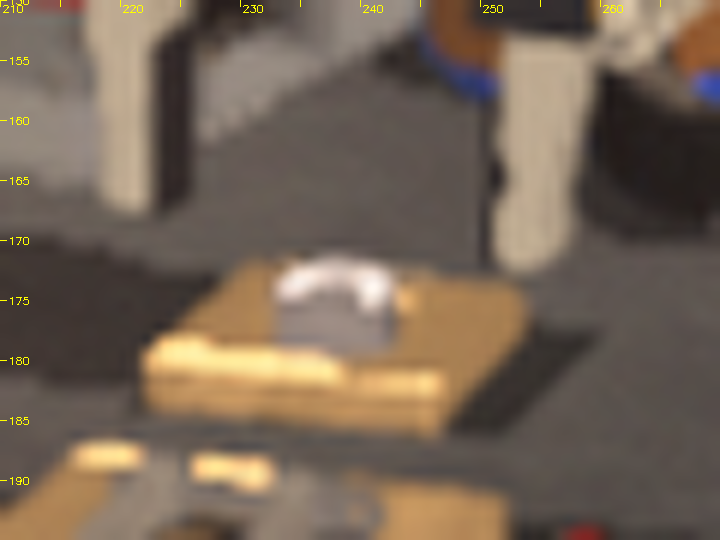

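View pics/w19.png

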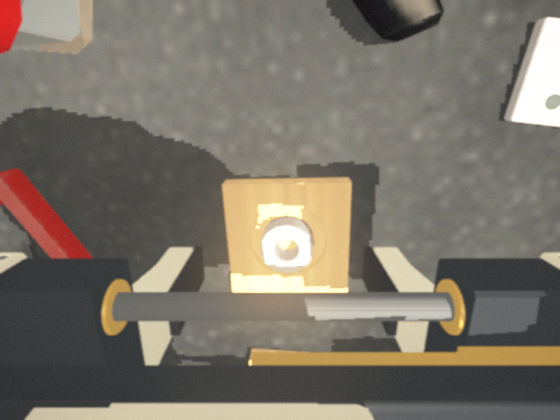

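Request:
move_arm:
  increments:
    - [[0,0,8],0]
    - [[0,0,14],0]
    - [[-6,-3,14],0]
    - [[-14,-6,10],0]
    - [[-22,-10,5],-0.02]
    - [[-28,-12,0],-0.03]
    - [[-28,-12,0],-0.03]
    - [[-26,-11,0],-0.02]

```text
clock: 33.15
tool_pos: [0.4968, -0.2878, 0.0591]
orientation: [-176.4, 2.0, -100.1]
force: [0.4, 0.4, 0.5]
opening: 0.0875
```

Request:
move_arm:
  increments:
    - [[-22,-10,0],0]
    - [[-16,-7,0],0]
    - [[-10,-4,0],0]
    - [[-4,-2,0],0]
    - [[0,0,0],0]
    - [[0,0,0],0]
    - [[0,0,0],0]
    - [[0,0,0],0]

```text
clock: 33.95
tool_pos: [0.4389, -0.3132, 0.0626]
orientation: [-176.2, 2.0, -100.2]
force: [-0.5, 1.1, -0.5]
opening: 0.0876
```

```bash
python3 - <<'E'
from h import *
w=cam('wrist');cv2.imwrite('pics/w20.png',w['color'][:,:,::-1]); st()
for m in [(-.005,.025,.048),(-.005,-.025,.048),(.005,.025,.048),(.005,-.025,.048)]:
    c,q=np.cos(np.radians(-10.4)),np.sin(np.radians(-10.4)); print(np.round(pj(w,(.4431+c*m[0]-q*m[1],-.3112+q*m[0]+c*m[1],m[2])),1))
E
```

```text
t 34.0 rep [ 438.9 -313.2   62.6] tip [ 436.2 -314.   100.9] grasp [ 435.3 -314.3  112.9] ori [-176.2    2.  -100.2] op 0.0878 F [1.  0.1 0.4] q [-16.6  13.1 -26.9  -3.2 -46.6   8.5]
[285.3 260.7]
[285.6 195.5]
[271.7 260.2]
[270.9 195.1]
```

View pics/w20.png

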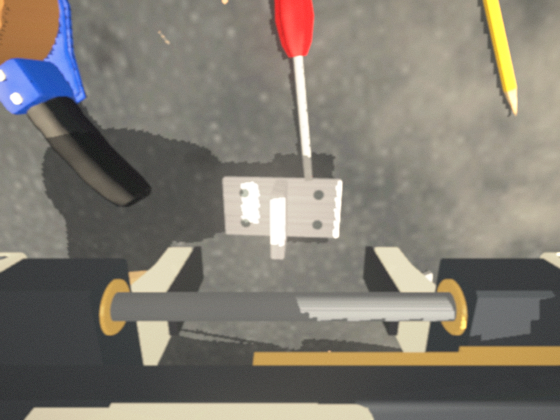

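Request:
move_arm:
  increments:
    - [[4,2,-3],0]
    - [[4,1,-8],0]
    - [[0,0,-12],0]
    - [[0,0,-14],0]
    - [[0,0,-14],0]
    - [[0,0,-10],0]
    - [[0,0,-5],0]
    - [[0,0,0],0]

```text
clock: 34.8
tool_pos: [0.4473, -0.3085, -0.0113]
orientation: [-176.5, 2.0, -100.1]
force: [-0.1, 0.5, 1.0]
opening: 0.0878
```

```bash
python3 - <<'E'
from h import *
s=cam('side'); crop(s,270,140,70,50,10,'s21.png',5); st()
E
```

```text
t 34.85 rep [ 447.4 -308.6  -10.9] tip [ 444.8 -309.5   27.5] grasp [ 444.  -309.7   39.4] ori [-176.4    2.  -100.1] op 0.0875 F [-0.2 -0.8 -0.7] q [-15.9  19.3 -30.2  -3.8 -37.2   8.7]
```

View pics/s21.png

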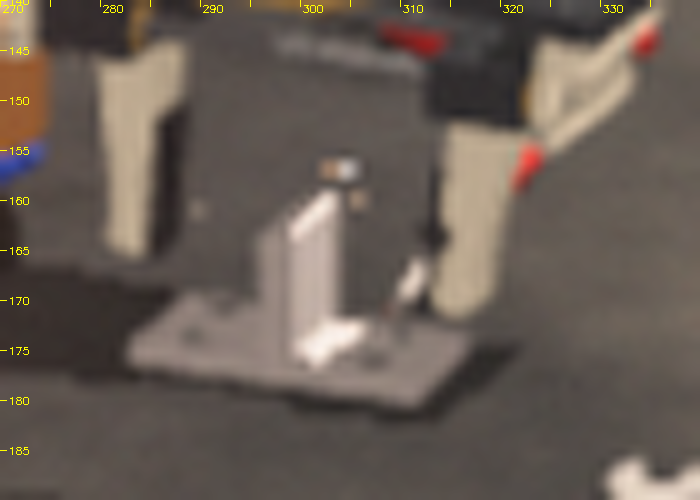

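Request:
move_arm:
  increments:
    - [[0,-1,-2],0]
    - [[0,0,-2],0]
    - [[0,0,-2],0]
    - [[0,0,0],0]
    - [[0,0,0],0]
    - [[0,0,0],0]
    - [[0,0,0],0]
    - [[0,0,0],0]
  jaw: -1

```text
clock: 35.65
tool_pos: [0.4492, -0.3104, -0.0151]
orientation: [-176.2, 1.9, -100.1]
force: [-0.5, -0.2, 0.7]
opening: 0.0292
```

Request:
move_arm:
  increments:
    - [[0,0,0],0]
    - [[0,0,0],0]
    - [[0,0,0],0]
    - [[0,0,0],0]
    - [[0,0,0],0]
    - [[0,0,0],0]
    - [[0,0,2],0]
    - [[0,0,4],0]

```text
clock: 36.45
tool_pos: [0.4471, -0.3097, -0.0085]
orientation: [-176.4, 2.0, -100.1]
force: [-0.7, 0.2, -2.6]
opening: 0.0098
```

```bash
python3 - <<'E'
from h import *
s=cam('side'); crop(s,270,140,70,50,10,'s22.png',5); st()
E
```

```text
t 36.5 rep [ 447.5 -310.    -7.8] tip [ 444.8 -310.8   30.6] grasp [ 444.  -311.1   42.6] ori [-176.4    1.9 -100.1] op 0.0098 F [-0.1 -0.4 -1.3] q [-16.   19.1 -30.   -3.8 -37.5   8.8]
```

View pics/s22.png

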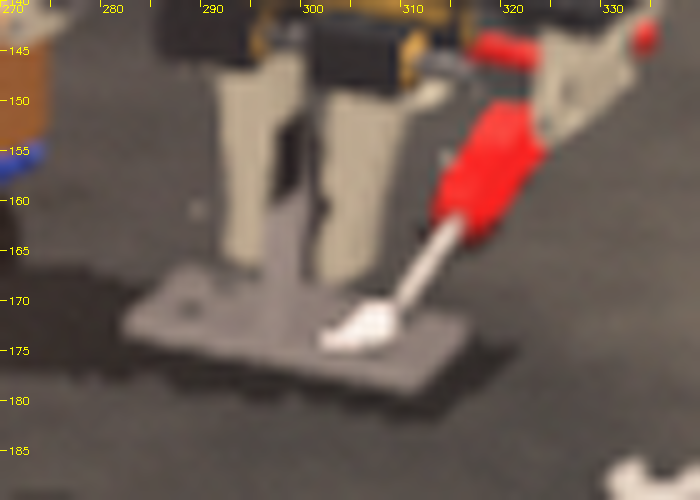

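Request:
move_arm:
  increments:
    - [[0,0,8],0]
    - [[0,0,12],0]
    - [[0,0,14],0]
    - [[3,7,10],0]
    - [[6,15,6],0.02]
    - [[10,24,0],0.02]
    - [[13,32,0],0.02]
    - [[15,36,0],0.02]

```text
clock: 37.3
tool_pos: [0.4961, -0.1945, 0.0498]
orientation: [-176.1, 1.9, -95.8]
force: [1.1, -1.3, -2.9]
opening: 0.0101
```

Request:
move_arm:
  increments:
    - [[15,36,0],0.02]
    - [[15,36,0],0.02]
    - [[15,36,0],0.02]
    - [[14,34,0],0]
    - [[14,34,0],0]
    - [[12,28,0],0]
    - [[9,20,0],0]
    - [[5,12,0],0]

```text
clock: 38.1
tool_pos: [0.6006, 0.0595, 0.0575]
orientation: [-175.6, 2.1, -91.9]
force: [-0.8, -0.3, -2.2]
opening: 0.0096
```

```bash
python3 - <<'E'
from h import *
st()
E
```

```text
t 38.1 rep [600.6  59.5  57.5] tip [597.5  58.2  95.8] grasp [596.6  57.8 107.8] ori [-175.6    2.1  -91.9] op 0.0096 F [-0.8 -0.3 -2.2] q [ 24.2  17.6 -22.6   0.1 -44.9 -26.3]
```

Request:
move_arm:
  increments:
    - [[3,6,0],0]
    - [[3,5,-4],0]
    - [[0,1,-8],0]
    - [[0,0,-12],0]
    - [[0,0,-12],0]
    - [[0,0,-8],0]
    - [[0,0,-4],0]
    - [[0,0,0],0]

```text
clock: 38.9
tool_pos: [0.6043, 0.0697, 0.0043]
orientation: [-175.7, 2.0, -92.1]
force: [-0.9, 0.5, -2.2]
opening: 0.0099
```

```bash
python3 - <<'E'
from h import *
s=cam('side'); crop(s,170,165,85,70,9,'s23.png',5)
w=cam('wrist');cv2.imwrite('pics/w23.png',w['color'][:,:,::-1]); st()
E
```

```text
t 39.0 rep [604.9  70.1   5.2] tip [602.   68.8  43.6] grasp [601.   68.4  55.6] ori [-175.7    2.1  -92. ] op 0.0097 F [ 0.2  0.6 -2.5] q [ 25.1  21.8 -24.7   0.2 -38.7 -27.3]
```

View pics/s23.png

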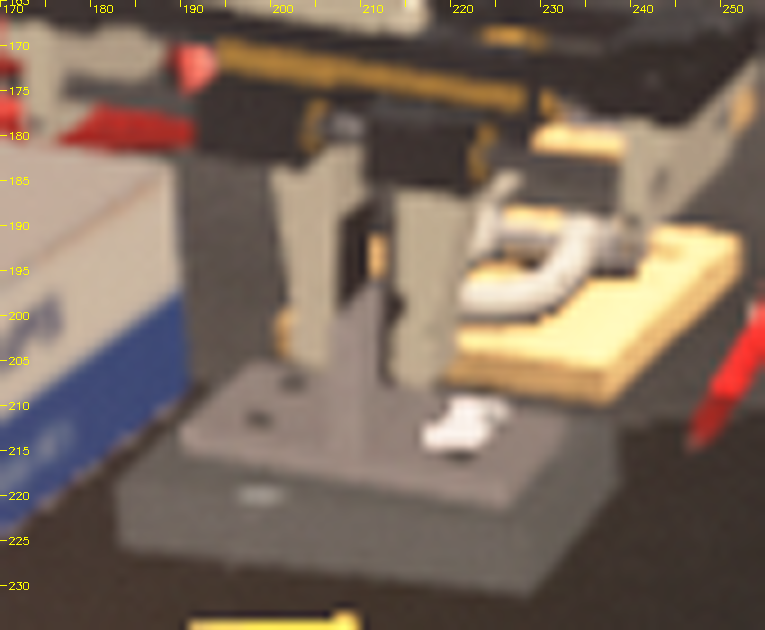

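View pics/w23.png

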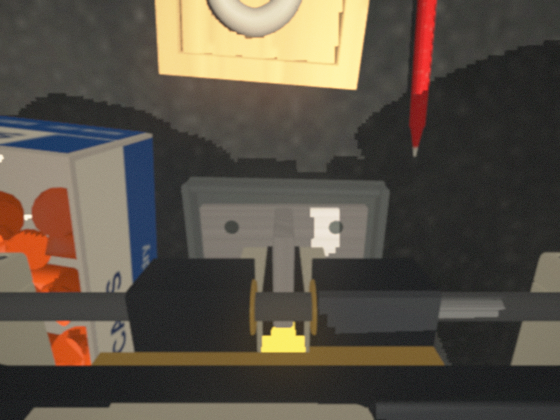

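Request:
move_arm:
  increments:
    - [[0,1,0],0]
    - [[0,1,-2],0]
    - [[0,0,-3],0]
    - [[0,0,-3],0]
    - [[0,0,-2],0]
    - [[0,0,-2],0]
    - [[0,0,-1],0]
    - [[0,0,0],0]

```text
clock: 39.8
tool_pos: [0.6064, 0.073, -0.0068]
orientation: [-175.5, 2.2, -92.0]
force: [-0.2, -0.2, 0.4]
opening: 0.0101
```

```bash
python3 - <<'E'
from h import *
s=cam('side'); crop(s,170,165,85,70,9,'s24.png',5)
w=cam('wrist');cv2.imwrite('pics/w24.png',w['color'][:,:,::-1]); st()
E
```

```text
t 39.9 rep [606.4  73.   -6.8] tip [603.3  71.6  31.6] grasp [602.3  71.2  43.5] ori [-175.5    2.2  -92. ] op 0.0096 F [ 0.3  0.6 -1.9] q [ 25.3  22.8 -25.3   0.3 -36.9 -27.6]
```

View pics/s24.png

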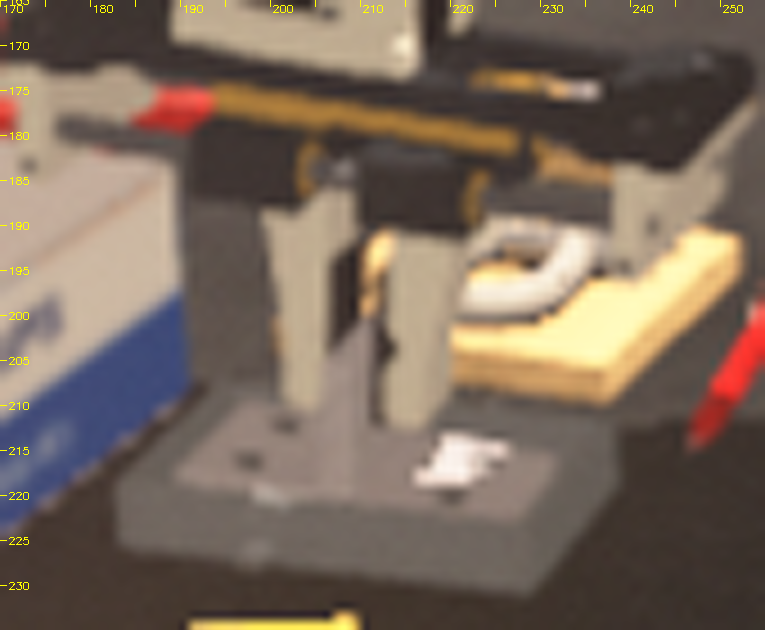

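View pics/w24.png

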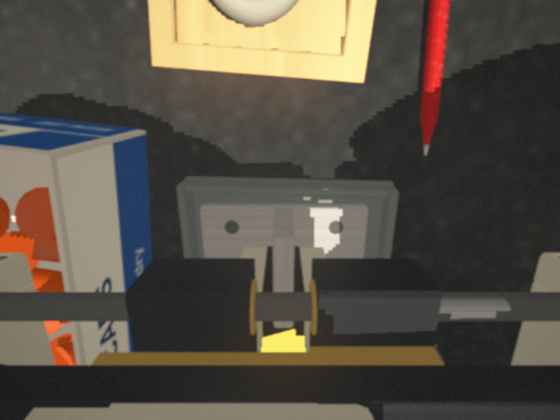

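Request:
move_arm:
  increments:
    - [[-1,0,0],0]
    - [[0,0,-1],0]
    - [[0,0,-1],0]
    - [[0,0,-1],0]
    - [[0,0,-1],0]
    - [[0,0,0],0]
    - [[0,0,0],0]
    - [[0,0,0],0]

```text
clock: 40.7
tool_pos: [0.6058, 0.073, -0.0068]
orientation: [-175.4, 2.2, -91.9]
force: [-1.9, 1.0, 0.9]
opening: 0.0094
```

Request:
move_arm:
  increments:
    - [[0,0,0],0]
    - [[0,0,0],0]
    - [[0,0,0],0]
    - [[0,0,0],0]
    - [[0,0,0],0]
    - [[0,0,0],0]
    - [[0,0,0],0]
    - [[0,0,0],0]
  jaw: -0.4

```text
clock: 41.5
tool_pos: [0.6072, 0.0733, -0.007]
orientation: [-175.2, 2.2, -91.9]
force: [0.4, 0.7, -0.2]
opening: 0.0267
```

```bash
python3 - <<'E'
from h import *
s=cam('side'); crop(s,170,165,85,70,9,'s25.png',5)
w=cam('wrist');cv2.imwrite('pics/w25.png',w['color'][:,:,::-1]); st()
E
```

```text
t 41.6 rep [607.1  73.3  -6.9] tip [603.9  72.   31.4] grasp [602.9  71.5  43.3] ori [-175.2    2.2  -91.9] op 0.0263 F [-0.7  0.3 -0.8] q [ 25.3  22.7 -25.5   0.4 -36.5 -27.6]
```

View pics/s25.png

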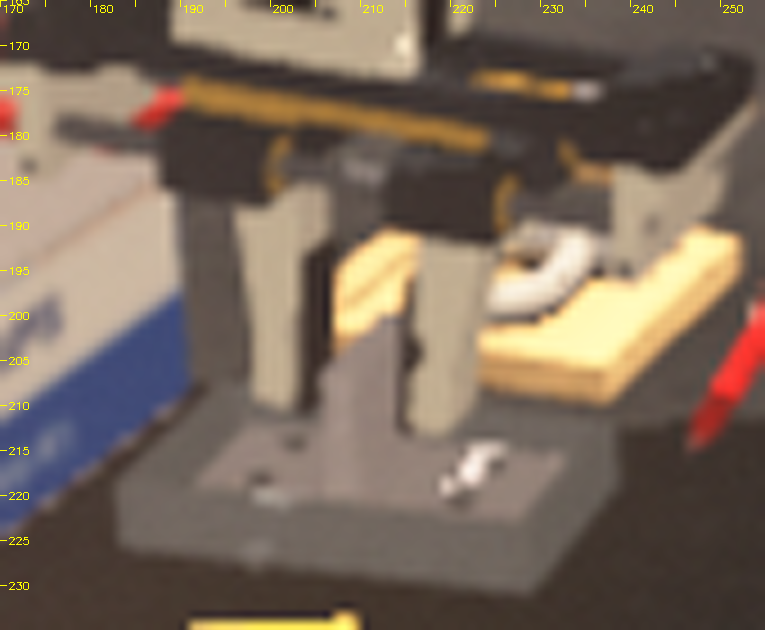

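View pics/w25.png

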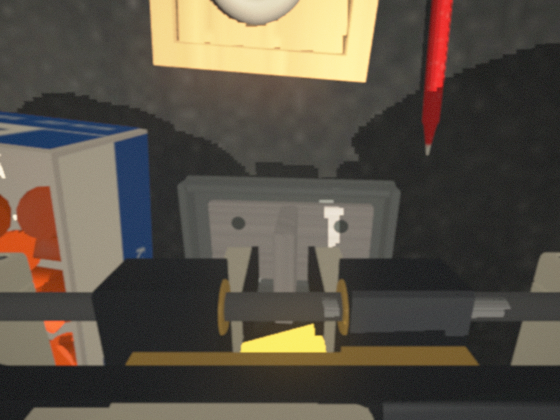

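Request:
move_arm:
  increments:
    - [[0,0,6],0]
    - [[0,0,12],0]
    - [[0,0,14],0]
    - [[0,0,14],0]
    - [[-3,4,10],0]
    - [[-6,8,5],0.05]
    - [[-10,14,0],0.1]
    - [[-14,18,0],0.12]
  jaw: 1

```text
clock: 42.4
tool_pos: [0.5746, 0.118, 0.0624]
orientation: [-175.0, 2.2, -76.2]
force: [-1.4, 0.5, -0.2]
opening: 0.0841
```

Request:
move_arm:
  increments:
    - [[-16,22,0],0.13]
    - [[-16,22,0],0.13]
    - [[-16,22,0],0.13]
    - [[-16,22,0],0.13]
    - [[-14,20,0],0.13]
    - [[-12,17,0],0.13]
    - [[-8,10,0],0.13]
    - [[-4,6,0],0.13]

```text
clock: 43.2
tool_pos: [0.466, 0.2674, 0.07]
orientation: [-174.5, 2.2, -13.9]
force: [0.0, 0.4, -0.0]
opening: 0.0875
```

```bash
python3 - <<'E'
from h import *
st()
E
```

```text
t 43.2 rep [466.  267.4  70. ] tip [466.5 263.5 108.3] grasp [466.7 262.3 120.2] ori [-174.5    2.2  -13.9] op 0.0875 F [ 0.   0.4 -0. ] q [ 46.9  12.8 -25.   -6.1 -48.7  33. ]
```

Request:
move_arm:
  increments:
    - [[-3,4,0],0.05]
    - [[-4,5,0],0.06]
    - [[-4,5,-3],0.06]
    - [[-4,5,-5],0.06]
    - [[-3,4,-7],0.05]
    - [[-2,3,-7],0.03]
    - [[0,0,-5],0]
    - [[0,0,-2],0]

```text
clock: 44.0
tool_pos: [0.4439, 0.2982, 0.0462]
orientation: [-174.2, 2.0, 5.0]
force: [-0.3, 0.0, 0.7]
opening: 0.0876
```

```bash
python3 - <<'E'
from h import *
w=cam('wrist');cv2.imwrite('pics/w26.png',w['color'][:,:,::-1]);st()
for m in [(-.014,.022,.03),(-.014,-.022,.03),(.014,.022,.03),(.014,-.022,.03)]:
    c,q=np.cos(np.radians(4.2)),np.sin(np.radians(4.2)); print(np.round(pj(w,(.447+c*m[0]-q*m[1],.2886+q*m[0]+c*m[1],m[2])),1))
E
```

```text
t 44.05 rep [443.9 298.1  46. ] tip [445.5 294.4  84.3] grasp [446.  293.2  96.2] ori [-174.2    2.     5. ] op 0.0878 F [ 0.4 -0.4 -0.5] q [ 50.2  15.  -25.3  -7.5 -47.2  49.6]
[268.2 238.5]
[329.8 241.9]
[268.  201.8]
[332.2 204.6]
```

View pics/w26.png

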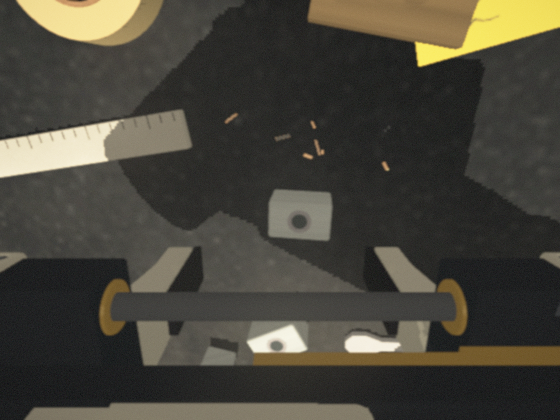

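Request:
move_arm:
  increments:
    - [[1,-3,-4],-0.01]
    - [[0,-2,-8],0]
    - [[0,0,-11],0]
    - [[0,0,-11],0]
    - [[0,0,-10],0]
    - [[0,0,-7],0]
    - [[0,0,-4],0]
    - [[0,0,0],0]

```text
clock: 44.85
tool_pos: [0.4448, 0.2912, -0.0147]
orientation: [-174.3, 2.0, 4.2]
force: [-0.2, 0.3, -0.3]
opening: 0.0876
```

```bash
python3 - <<'E'
from h import *
s=cam('side'); crop(s,210,200,80,75,8,'s27.png',5)
w=cam('wrist');cv2.imwrite('pics/w27.png',w['color'][:,:,::-1]);st()
E
```

```text
t 44.95 rep [445.1 291.6 -13.9] tip [446.7 287.9  24.4] grasp [447.2 286.7  36.3] ori [-174.3    2.     4.2] op 0.0874 F [ 1.3 -0.   0.3] q [ 49.6  19.7 -28.4  -8.6 -39.5  51. ]
```

View pics/s27.png

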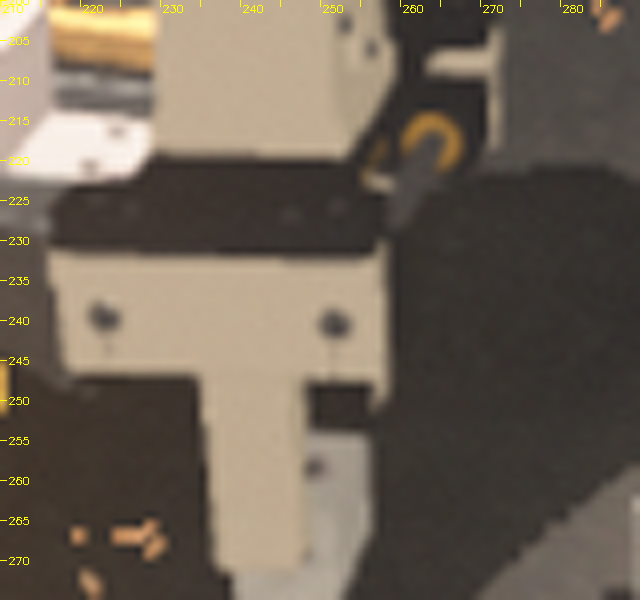

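View pics/w27.png

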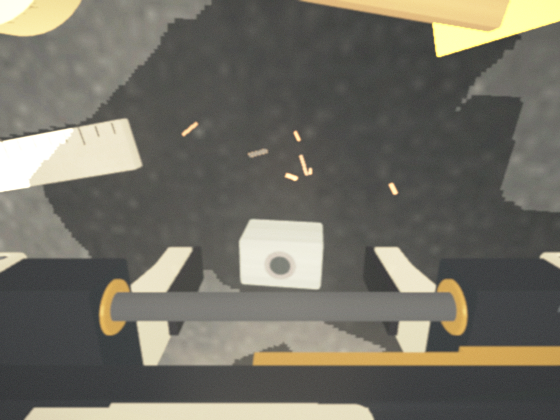

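Request:
move_arm:
  increments:
    - [[0,0,-2],0]
    - [[0,0,-3],0]
    - [[0,0,-3],0]
    - [[0,0,-2],0]
    - [[0,0,-1],0]
    - [[0,0,0],0]
    - [[0,0,0],0]
    - [[0,0,0],0]

```text
clock: 45.75
tool_pos: [0.446, 0.2926, -0.0243]
orientation: [-174.1, 1.9, 4.2]
force: [0.3, -0.1, -0.8]
opening: 0.0879
```

Request:
move_arm:
  increments:
    - [[0,0,0],0]
    - [[0,0,0],0]
    - [[0,0,0],0]
    - [[0,0,0],0]
    - [[0,0,0],0]
    - [[0,0,0],0]
    - [[0,0,0],0]
    - [[0,0,0],0]
  jaw: -1

```text
clock: 46.55
tool_pos: [0.4462, 0.2927, -0.024]
orientation: [-174.1, 1.8, 4.2]
force: [0.2, -0.3, -0.1]
opening: 0.0447
```

```bash
python3 - <<'E'
from h import *
w=cam('wrist');cv2.imwrite('pics/w28.png',w['color'][:,:,::-1]);st()
E
```

```text
t 46.6 rep [446.2 292.8 -24. ] tip [447.7 288.9  14.3] grasp [448.1 287.7  26.2] ori [-174.1    1.8    4.2] op 0.0446 F [-0.1 -0.5  0. ] q [ 49.6  20.6 -28.8  -8.8 -38.1  51.4]
```

View pics/w28.png

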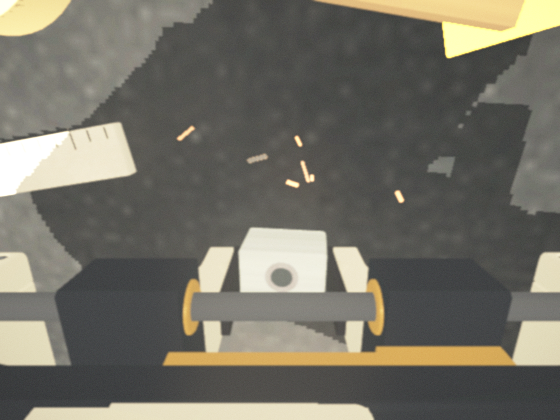

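Request:
move_arm:
  increments:
    - [[0,0,0],0]
    - [[0,0,4],0]
    - [[0,0,8],0]
    - [[0,0,12],0]
    - [[0,0,14],0]
    - [[0,0,14],0]
    - [[0,0,10],0]
    - [[0,0,5],0]

```text
clock: 47.4
tool_pos: [0.4455, 0.292, 0.0486]
orientation: [-174.2, 1.9, 4.2]
force: [-0.3, 0.6, -0.9]
opening: 0.0441
```

```bash
python3 - <<'E'
from h import *
t=cam('top'); cv2.imwrite('pics/top29.png',t['color'][:,:,::-1]); crop(t,245,120,55,65,9,'t_box29.png')
s=cam('side'); crop(s,170,165,120,100,6,'s29.png',5);st()
w=cam('wrist');cv2.imwrite('pics/w29.png',w['color'][:,:,::-1])
E
```

```text
t 47.5 rep [445.7 292.2  48.2] tip [447.2 288.3  86.5] grasp [447.7 287.1  98.4] ori [-174.1    1.9    4.2] op 0.0442 F [ 0.2  0.7 -1.2] q [ 49.7  14.6 -25.5  -7.4 -47.2  49.4]
```

View pics/top29.png

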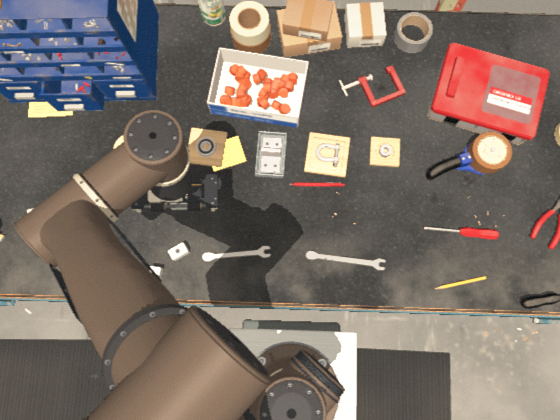

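View pics/t_box29.png

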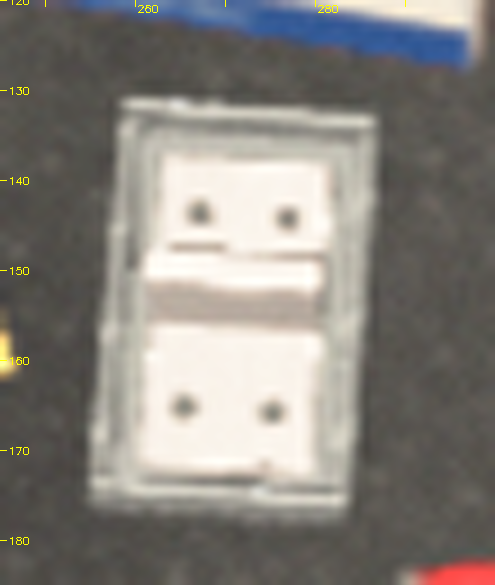

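View pics/s29.png

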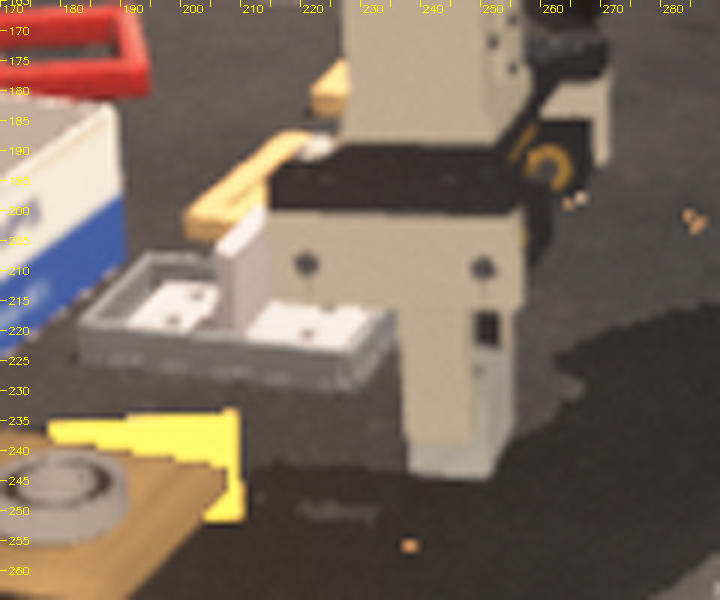

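View pics/w29.png

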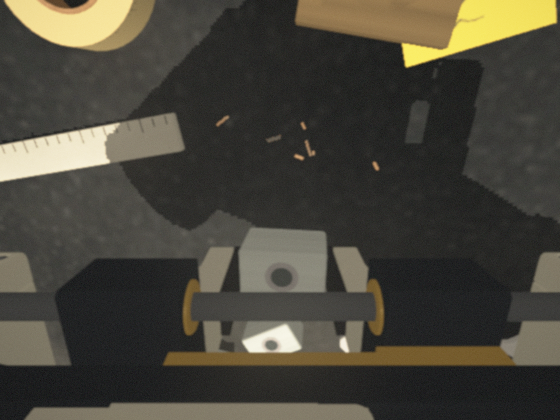

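```bash
python3 - <<'E'
from fit import *
a=fit('foot',rect(.096,.050,.013),un(245,120,9,[(160,152),(330,163),(315,478),(137,466)]),[.6,.07,0])
b=fit('web',rect(.010,.050,.053),un(245,120,9,[(147,250),(325,262),(322,292),(145,280)]),[.6,.07,0])
E
```

```text
foot [600.7  71.3] yaw -1.3 rms px 0.29
web [600.8  70.2] yaw -2.3 rms px 0.2
```

Request:
move_arm:
  increments:
    - [[4,-7,2],0]
    - [[9,-15,0],-0.02]
    - [[13,-22,0],-0.02]
    - [[16,-28,0],-0.02]
    - [[17,-29,0],-0.02]
    - [[17,-29,0],-0.02]
    - [[15,-25,0],0]
    - [[11,-18,0],0]

```text
clock: 48.4
tool_pos: [0.5469, 0.1094, 0.0439]
orientation: [-174.5, 2.4, -1.4]
force: [-0.0, -0.2, -1.3]
opening: 0.0442
```

Request:
move_arm:
  increments:
    - [[7,-12,0],0]
    - [[4,-6,0],0]
    - [[1,-2,0],0]
    - [[0,0,0],0]
    - [[0,0,0],0]
    - [[0,0,0],0]
    - [[0,0,0],0]
    - [[0,0,0],0]

```text
clock: 49.2
tool_pos: [0.5582, 0.0876, 0.042]
orientation: [-174.6, 2.6, -1.5]
force: [0.3, -0.7, -1.2]
opening: 0.0444
```

```bash
python3 - <<'E'
from h import *
w=cam('wrist');cv2.imwrite('pics/w30.png',w['color'][:,:,::-1])
s=cam('side'); crop(s,160,130,100,100,6,'s30.png',5);st()
E
```

```text
t 49.3 rep [558.2  87.4  42. ] tip [559.9  83.8  80.3] grasp [560.4  82.6  92.2] ori [-174.6    2.6   -1.5] op 0.0441 F [-0.2 -0.7 -1. ] q [ 23.9  19.4 -19.2  -7.7 -51.7  69.2]
```

View pics/w30.png

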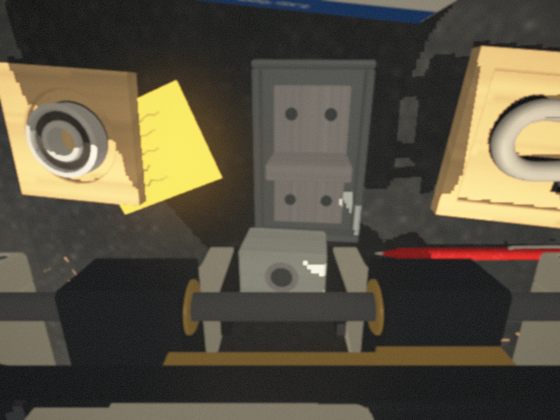

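View pics/s30.png

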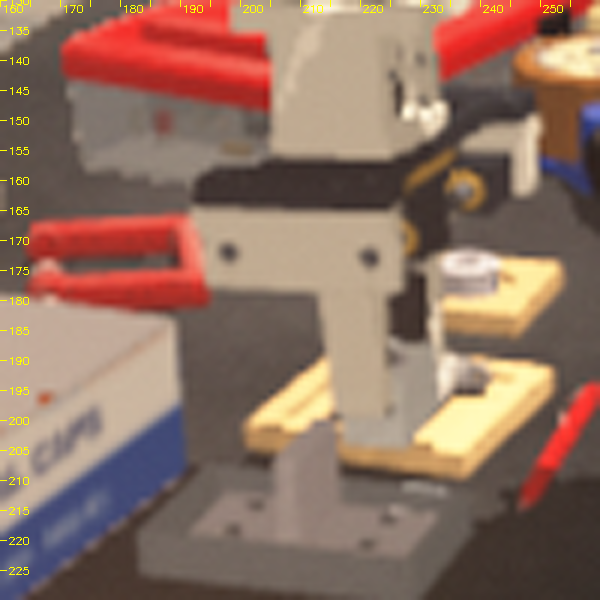

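Request:
move_arm:
  increments:
    - [[4,-3,0],0]
    - [[5,-4,0],0]
    - [[4,-3,0],0]
    - [[1,-1,0],0]
    - [[0,0,-3],0]
    - [[0,0,-5],0]
    - [[0,0,-4],0]
    - [[0,0,0],0]

```text
clock: 50.1
tool_pos: [0.5735, 0.0751, 0.0286]
orientation: [-174.6, 2.7, -1.6]
force: [0.1, 0.3, -1.5]
opening: 0.0443
```

```bash
python3 - <<'E'
from h import *
w=cam('wrist');cv2.imwrite('pics/w31.png',w['color'][:,:,::-1])
s=cam('side'); crop(s,160,150,90,85,8,'s31.png',5);st()
E
```

```text
t 50.2 rep [573.9  75.2  29.2] tip [575.5  71.5  67.5] grasp [576.   70.4  79.4] ori [-174.6    2.6   -1.5] op 0.0447 F [-1.  -0.5 -1.5] q [ 22.1  21.4 -18.   -7.7 -51.   71.1]
```

View pics/w31.png

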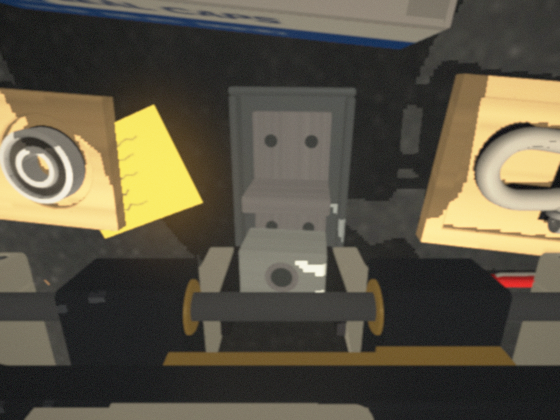

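View pics/s31.png

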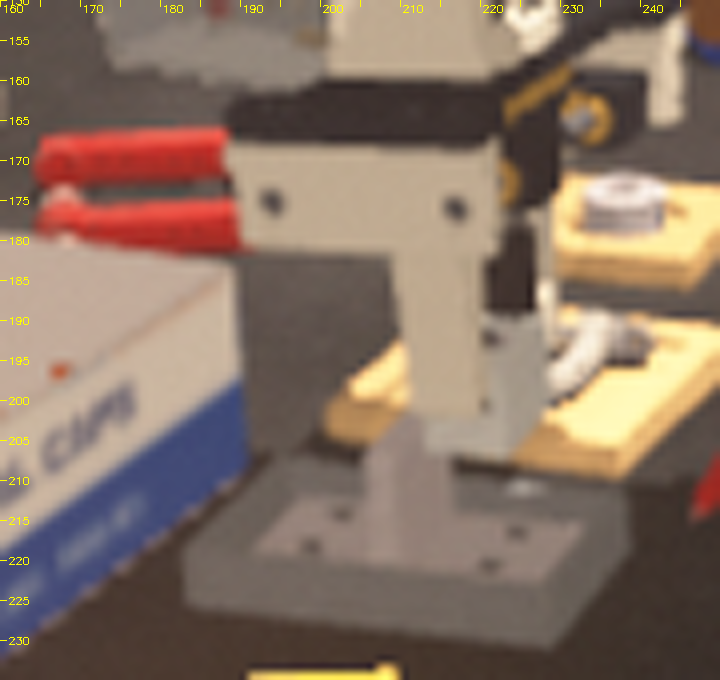

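```bash
python3 - <<'E'
from h import *
w=cam('wrist'); st()
print((bp(w,282,276,.0832)*1000).round(1),(bp(w,282,276,.080)*1000).round(1))
for u,v in [(247,187),(330,187),(245,211),(328,211)]: print((bp(w,u,v,.053)*1000).round(1))
for u,v in [(248,230),(326,232)]: print((bp(w,u,v,.083)*1000).round(1),(bp(w,u,v,.053)*1000).round(1))
E
```

```text
t 50.25 rep [574.   75.2  29.4] tip [575.7  71.5  67.7] grasp [576.2  70.4  79.6] ori [-174.6    2.6   -1.5] op 0.0445 F [-0.4  0.3 -1.1] q [ 22.1  21.4 -18.   -7.7 -51.   71.1]
[576.5  70.4  83.2] [574.4  70.7  80. ]
[613.5  91.5  53. ]
[613.4  46.2  53. ]
[599.3  93.7  53. ]
[599.6  47.   53. ]
[601.3  85.9  83. ] [587.5  92.8  53. ]
[600.7  49.   83. ] [586.8  47.9  53. ]
```

Request:
move_arm:
  increments:
    - [[0,0,-3],0]
    - [[0,0,-5],0]
    - [[0,0,-6],0]
    - [[0,0,-6],0]
    - [[0,0,-5],0]
    - [[0,0,-3],0]
    - [[0,0,-1],0]
    - [[0,0,0],0]

```text
clock: 51.05
tool_pos: [0.5739, 0.0754, -0.0024]
orientation: [-174.6, 2.6, -1.5]
force: [-0.5, -0.3, -0.8]
opening: 0.0446
```

```bash
python3 - <<'E'
from h import *
w=cam('wrist');cv2.imwrite('pics/w32.png',w['color'][:,:,::-1])
s=cam('side'); crop(s,170,160,80,75,9,'s32.png',5);st()
E
```

```text
t 51.15 rep [574.   75.5  -2. ] tip [575.7  71.8  36.3] grasp [576.2  70.6  48.2] ori [-174.6    2.6   -1.5] op 0.0448 F [-0.1  0.3 -1.3] q [ 22.1  23.7 -19.4  -8.2 -47.4  71.8]
```

View pics/w32.png

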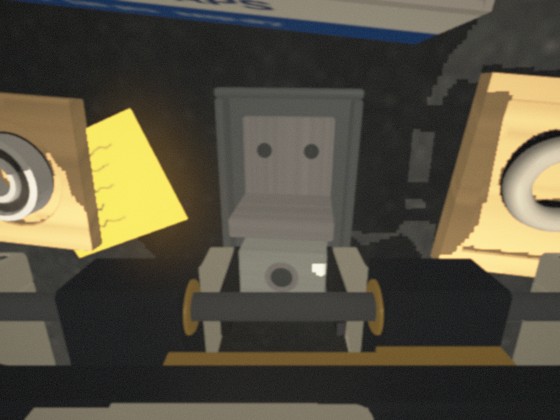

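View pics/s32.png

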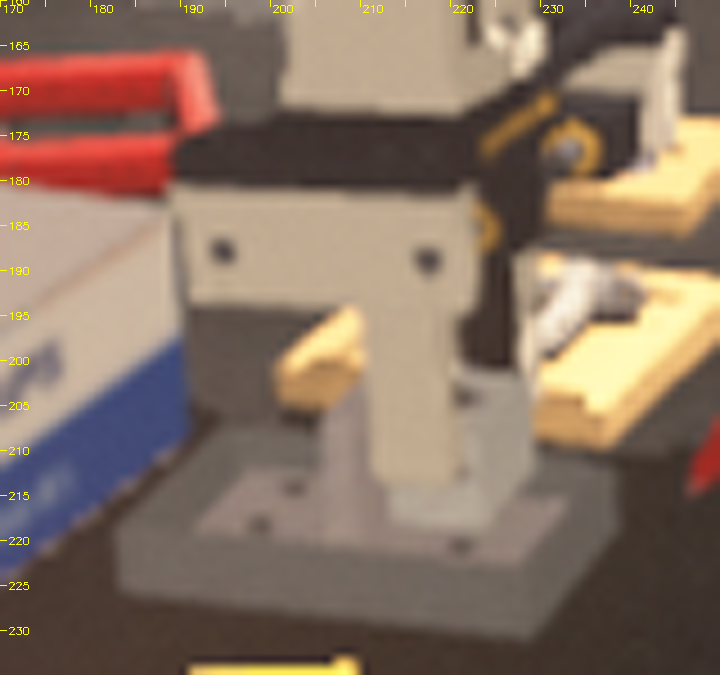

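Request:
move_arm:
  increments:
    - [[0,0,-2],0]
    - [[0,0,-2],0]
    - [[0,0,-2],0]
    - [[0,0,-1],0]
    - [[0,0,-1],0]
    - [[0,0,0],0]
    - [[0,0,0],0]
    - [[0,0,0],0]

```text
clock: 51.95
tool_pos: [0.5746, 0.0756, -0.01]
orientation: [-174.6, 2.5, -1.5]
force: [0.1, 0.0, -1.9]
opening: 0.0443
```

```bash
python3 - <<'E'
from h import *
s=cam('side'); crop(s,170,160,80,75,9,'s33.png',5);st()
E
```

```text
t 52.0 rep [574.6  75.6 -10. ] tip [576.2  71.9  28.3] grasp [576.7  70.8  40.2] ori [-174.6    2.5   -1.5] op 0.0445 F [ 0.5  0.2 -1.7] q [ 22.1  24.3 -19.7  -8.3 -46.4  72. ]
```

View pics/s33.png

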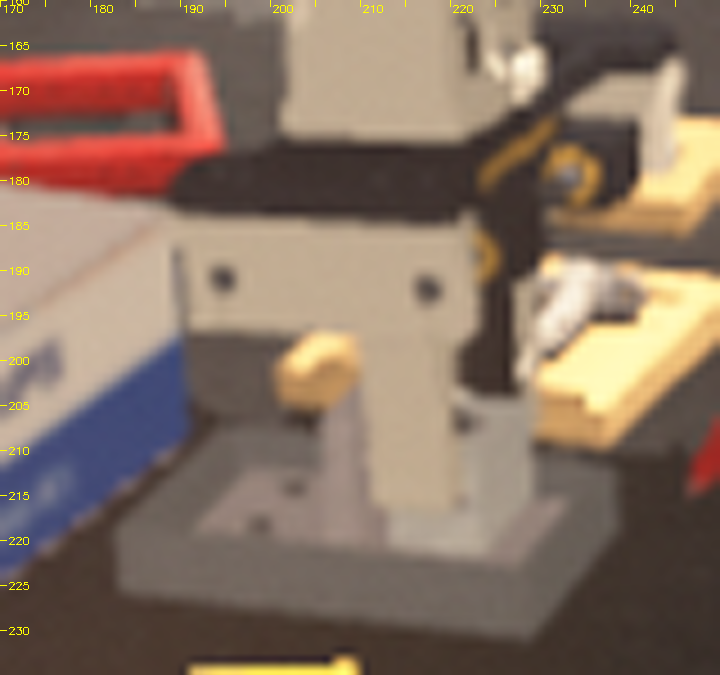

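Request:
move_arm:
  increments:
    - [[0,0,-1],0]
    - [[0,0,-1],0]
    - [[0,0,0],0]
    - [[0,0,0],0]
    - [[0,0,0],0]
    - [[0,0,0],0]
    - [[0,0,0],0]
    - [[0,0,0],0]

```text
clock: 52.8
tool_pos: [0.5749, 0.0757, -0.0108]
orientation: [-174.6, 2.5, -1.5]
force: [-0.8, 0.5, 0.5]
opening: 0.0444
```

Request:
move_arm:
  increments:
    - [[0,0,0],0]
    - [[0,0,0],0]
    - [[0,0,0],0]
    - [[0,0,0],0]
    - [[0,0,0],0]
    - [[0,0,0],0]
    - [[0,0,0],0]
    - [[0,0,0],0]
  jaw: 0.35

```text
clock: 53.6
tool_pos: [0.5754, 0.0758, -0.0106]
orientation: [-174.5, 2.4, -1.5]
force: [0.2, -0.9, 0.5]
opening: 0.0594
```

```bash
python3 - <<'E'
from h import *
w=cam('wrist');cv2.imwrite('pics/w34.png',w['color'][:,:,::-1])
s=cam('side'); crop(s,170,160,80,75,9,'s34.png',5);st()
E
```

```text
t 53.7 rep [575.4  75.8 -10.7] tip [576.9  72.1  27.6] grasp [577.4  70.9  39.6] ori [-174.5    2.4   -1.5] op 0.0594 F [0.7 0.2 0.1] q [ 22.1  24.3 -19.8  -8.3 -46.2  72.1]
```

View pics/w34.png

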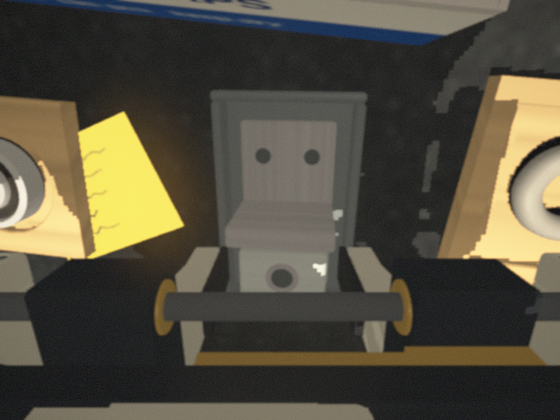

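View pics/s34.png

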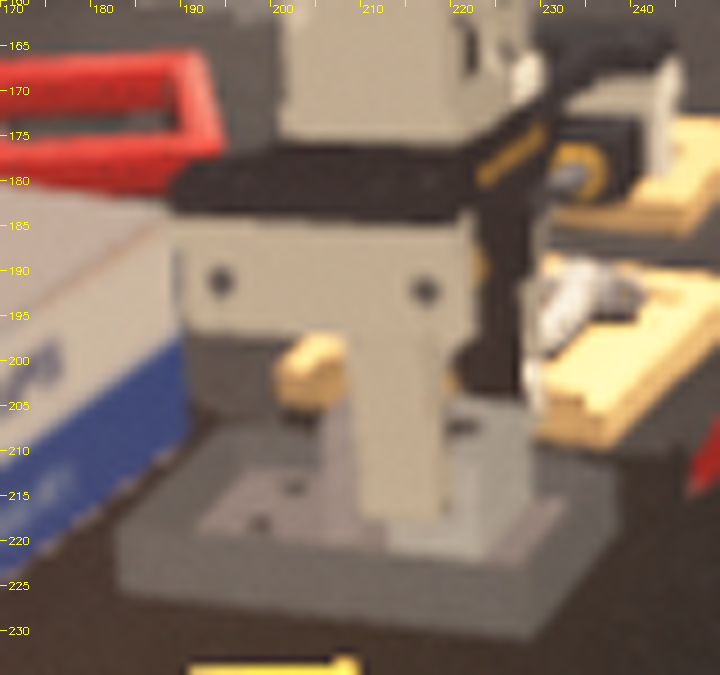

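Request:
move_arm:
  increments:
    - [[0,0,3],0]
    - [[0,0,6],0]
    - [[0,0,10],0]
    - [[0,0,14],0]
    - [[0,0,18],0]
    - [[0,0,20],0]
    - [[0,0,20],0]
    - [[0,0,15],0]

```text
clock: 54.5
tool_pos: [0.5745, 0.0752, 0.1037]
orientation: [-174.6, 2.4, -1.5]
force: [-0.2, 0.5, -0.7]
opening: 0.0592
```

Request:
move_arm:
  increments:
    - [[-4,10,5],0]
    - [[-10,25,0],0]
    - [[-14,38,0],0]
    - [[-14,40,0],0]
    - [[-14,40,0],0]
    - [[-14,40,0],0]
    - [[-10,28,0],0]
    - [[-5,14,0],0]

```text
clock: 55.3
tool_pos: [0.4858, 0.3198, 0.1179]
orientation: [-174.3, 1.9, -1.7]
force: [0.2, -0.4, -0.4]
opening: 0.0587
```

```bash
python3 - <<'E'
from h import *
t=cam('top'); cv2.imwrite('pics/top35.png',t['color'][:,:,::-1]); crop(t,180,120,160,65,5,'t35a.png'); crop(t,245,120,55,65,9,'t35b.png'); crop(t,300,125,110,55,7,'t35c.png')
s=cam('side'); crop(s,130,150,140,130,5,'s35.png');st()
E
```

```text
t 55.4 rep [486.2 319.4 117.8] tip [487.3 315.5 156.1] grasp [487.7 314.3 168. ] ori [-174.3    1.9   -1.7] op 0.0594 F [-0.3  0.1 -0.2] q [ 48.6  14.1 -15.9  -6.1 -56.9  42.8]
```

View pics/top35.png

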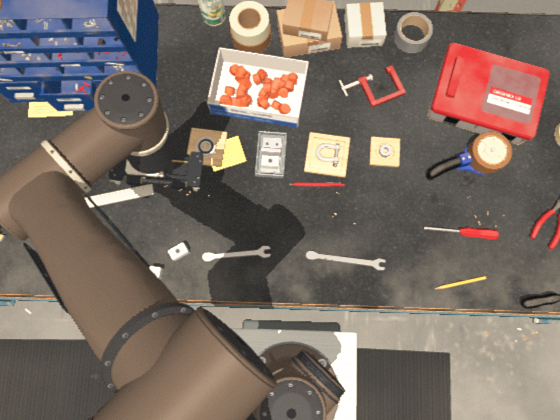

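View pics/t35b.png

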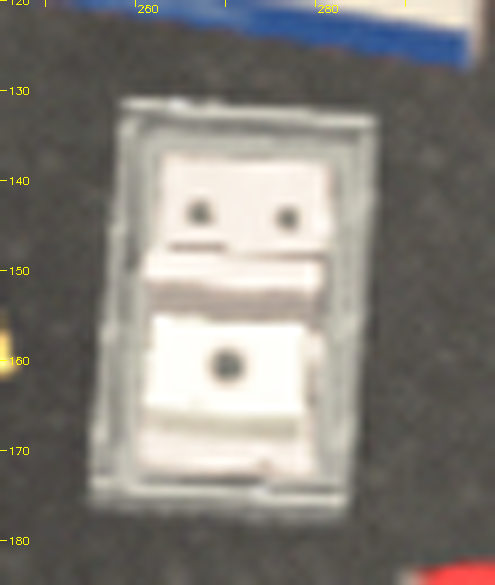

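View pics/t35c.png

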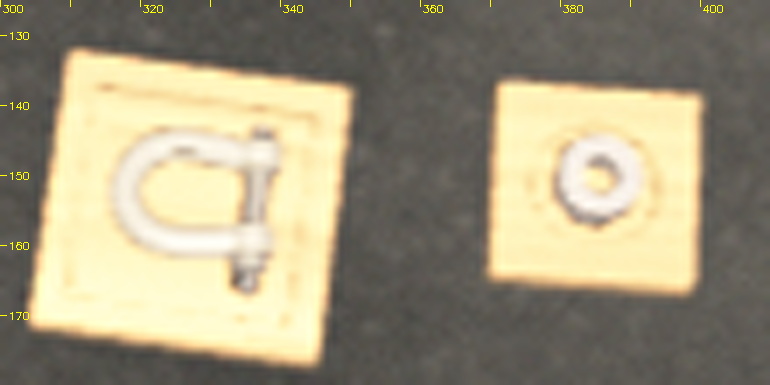

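View pics/s35.png

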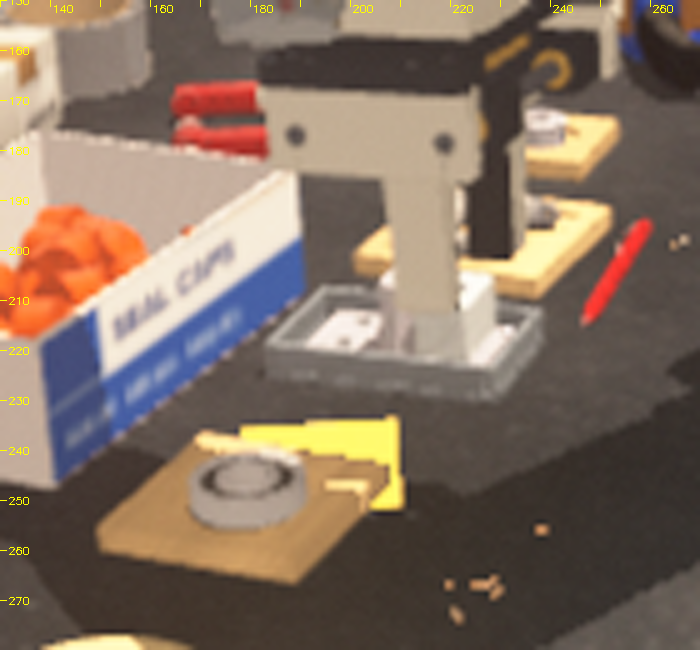

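```bash
python3 - <<'E'
from fit import *
fit('block',rect(.028,.044,.043),un(245,120,9,[(155,316),(307,323),(298,410),(146,408)]),[.57,.07,0])
fit('cnest',rect(.076,.076,.012),un(300,125,7,[(497,80),(702,95),(697,293),(489,277)]),[.6,-.2,0])
fit('snest',rect(.108,.108,.012),un(300,125,7,[(70,48),(353,90),(320,367),(32,328)]),[.6,-.1,0])
print('collar',bp(s,*un(300,125,7,[(598,177)])[0],.023))
a,b=[bp(s,*u,.016)*1000 for u in un(300,125,7,[(246,290),(263,128)])]
d=(b-a)/np.linalg.norm(b-a); print('shackle',(a+b)/2+24*np.array([-d[1],d[0],0]),np.degrees(np.arctan2(d[1],d[0])),np.linalg.norm(b-a))
print('bow', bp(s,*un(300,125,7,[(110,190)])[0],.016))
s2=cam('side'); print('bearing side',bp(s2,*un(130,150,5,[(247,476)])[0],.022)); 
s=cam('top'); crop(s,180,120,60,55,10,'t36.png')
E
```

```text
block [575.9  72. ] yaw -1.0 rms px 0.25
cnest [ 619.5 -231.5] yaw -2.5 rms px 0.48
snest [606.3 -78.8] yaw -6.3 rms px 0.5
collar [ 0.61935245 -0.23016316  0.023     ]
shackle [607.2698465  -77.62049843  16.        ] -5.035219622043023 64.50992715713194
bow [ 0.61084346 -0.04671382  0.016     ]
bearing side [0.61491544 0.24882451 0.022     ]
```

View pics/t36.png

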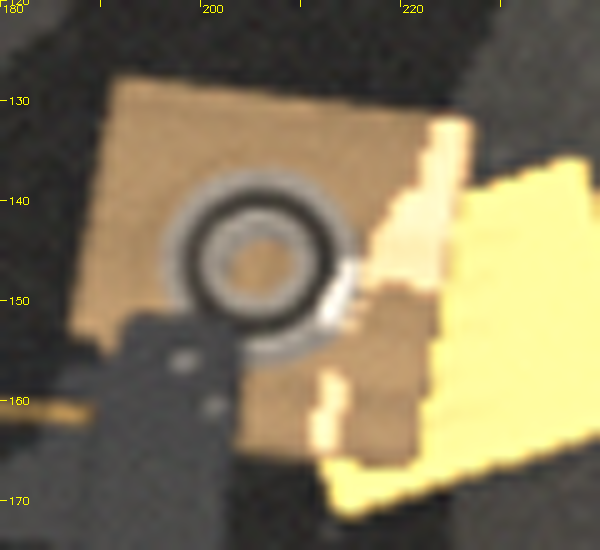

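```bash
python3 - <<'E'
from h import *
s=cam('top'); print((bp(s,205.4,146,.022)*1000).round(1)); st(); print(ctrl.close_job())
E
```

```text
[615.8 244.8  22. ]
t 55.6 rep [487.4 316.4 117.4] tip [488.6 312.6 155.7] grasp [488.9 311.4 167.7] ori [-174.3    1.9   -1.9] op 0.0593 F [-1.1  0.6  0.7] q [ 48.3  14.1 -16.   -6.1 -56.9  42.9]
the job is handed in; nothing more can be done
None
```

All five parts are in place, and I handed the job in at about 55.6 s of the 109 s. No verdict was reported.

Last camera checks (offsets carry the roughly 2 mm calibration error):

| Part | Result |
|---|---|
| Bearing | about 2 mm (top view) to 5 mm (side view) from its nest centre; limit 11 mm |
| Collar | about 1.5 mm from its nest centre; limit 11 mm |
| Shackle | about 1.5 mm off, about 1° from square with its plate; limit 14 mm |
| T-bracket | on the box floor, about 2–5 mm from the middle depending on which measurement of the box is used; limit 14 mm |
| Spacer block | upright on the bracket's foot, box frame x about −28 mm, y about +1 mm; limits ±46 and ±16 mm |

In the last pictures every part looked flat and released, and the gripper was clear of everything. Flatness and rest I judged from the pictures only. I took the block farthest from the base.

Three things disagreed or went wrong:
- **Finger length:** the fingertips ended about 38 mm short of the reported tool point. Both cameras and a light touch on the table agreed, so I corrected for it. This cost two failed shackle grasps; on the second the fingers slipped off the round legs without harm.
- **Tool tilt:** the tool drifted to about 6° off vertical over the fast moves. It was allowed for, and the parts settled flat on release.
- **Web position:** while placing the block, the wrist camera put the bracket's web about 4 mm from where the top camera did. The clearance covered it.

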